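# Lock the bread slicer's blade down with its pin

### The arm

A 6-joint arm with a two-finger parallel gripper is mounted at the origin on a cart in front of the work surface, level with it; the furniture and walls round the work are solid. World frame = base frame: x ahead of the robot, y to its left, z up, the work surface at z = 0. Lengths are in m, angles in rad, forces in N, time in s.
With the tool pointing down it reaches from about 0.325 to 0.9 m from the base axis. Payload 6.1 kg.
Tool frame: the origin (TCP) lies at the very end of the fingers, on their centre line; the grasp point (between the pads) lies 19 mm behind it; z points along the fingers, y is the direction in which the jaws open and shut (so a half turn about z gives the same grasp; the last joint's range is limited). The gripper opens to 85 mm and grips with 20 to 120 N. Pads are 22 mm wide; open, the fingers measure 114 mm over their backs; the gripper's body (76 mm by 85 mm) begins 54 mm behind the grasp point. The pads swing forward as they close: fully open they stand 13 mm farther back than shut.
Start: joints at [1.082, 0.22, 1.526, -0, 1.395, -0.126], TCP at [0.222, 0.584, 0.231] pointing down, gripper open.
Joint ranges: [-2.98, 2.98], [-0.91, 2.08], [0.09, 2.57], [-1.24, 4.39], [0.2, 2.65], [-2.68, 2.68]. Speed limits (rad/s): [2.57, 2.57, 3.01, 3.14, 3.14, 3.14].

### API

Orientations are given as a unit quaternion [x, y, z, w].
In Python, from workcell import ctrl gives the robot as it stands.
- The arm moves only by the tool step_arm, never from a script. Its argument "commands" is text: rows parted by semicolons, each of 4 numbers parted by spaces: the shift along the tool's x, y, z in mm, then the turn about the tool's z in rad. In form: tx ty tz spin; .... A call has 1 to 5 rows; each row shifts and turns the pose as measured when the row begins, along the tool's axes as they then stand; what a row does not reach is not made up. A row lasts 1/12 s, in which the tool goes at most 41.7 mm and 7.16 degrees, less where a joint would pass 70% of its speed; a pose out of reach is approached as far as the arm can. A call is refused whole if a number of a shift passes 41.7 or a number of a turn 0.125, either way. A call with a gripper value outside its range is refused whole. "gripper" is the gripper command: -1 is shut, 1 is fully open, values between are in proportion, set as the call begins (left out, the last holds). The fingers move at their own pace and stop on an object; the grip force is fixed at half the most. Time passes only in rows, so rows that do not move let the fingers close. It gives the time, the measured TCP pose, the force and the opening at its end, in the units of the state.
- ctrl.observe(): the state, without advancing time (a new reading comes with each control period).
- ctrl.capture(name): name is "scene" or "top" or "wrist"; returns a dict with "frame" (384x512x3 uint8, red, green, blue), "range_z" (384x512 float32, m along the optical axis (not along the pixel's ray), 0 where there is no reading), "fov_y" (degrees; the focal length in pixels is half the picture's height over the tangent of half this angle, whatever the lens; pixels are square), "cx", "cy" (the principal point, pixels), "R" (3x3) and "t" (3): a world point X has camera coordinates R X + t; the wrist camera has in their place "mount" (4x4, takes a point from camera to tool coordinates, whose origin is the TCP and whose axes are the flange's). Camera axes: x right, y down, z forward; pixel columns grow to the right and rows downward; lengths in m; the calibration is good to about 2 mm. A picture is of the moment at which its call begins: read the wrist's pose just before it.
- ctrl.job_done(): hands the job in, once; it reports no verdict.
Trained networks look in a picture, given as the dict that the camera call returned (one of the last four; its "shot" number tells which), for a name from the list of things; names that differ only in an ending like _2 or _b are one class to them, and where a whole thing is asked for, a point or a joint stands for the part that bears it (a point fixed in the world has none). Each returns a list of dicts, best first, with "confidence" (0 to 1); they miss things now and then, are a little off and sometimes report something else, mostly with a low value. They report only what shows in the picture. A call takes as long as a camera call.
- ctrl.silhouettes(query, picture): "pixels" (384x512 bool, what is visible of it) and "pixel" ([column, row] in pixels, amid what is visible of it).
The state is a dict: "time": time; "qpos": joint angles; "qvel": joint speeds; "effort": joint torques, N m; "tcp_pos": TCP position; "tool_rot": TCP orientation; "force": force on the tool from outside, world axes, zero at the start; "ft_torque": the same for the moment, N m; "opening": opening from 0.0 (shut) to 1.0 (fully open).
Only numpy, scipy, OpenCV 4.12 (cv2) and the standard library are available. Lean on these libraries where they do the work, as an engineer would, in place of code of your own. Each camera call takes 0.05 s, during which the arm holds its last target.

### The job

Make the lever bread slicer safe before it is put away: bring the blade lever fully down and lock it there with the red-handled pin that is parked in the slot at the board's left end. The pin goes in from the front, through the holes of the keeper and the lever, until its handle is up against the keeper; leave it there and let go. Do not knock over the drinking glass or push it out of place.

Things in the scene. Friction and masses are not known exactly. Their poses are not given: they have to be found in the camera images.
- keeper_hole (a point): Centre of the hole's mouth in the keeper's front face, 75 mm above the worktop. Its x runs into the hole (away from the robot), square to the blade, y along the lever to the hinge (left), z up. Keeper: aluminium fork, front cheek x = 0 to 14 mm, rear cheek 28 to 42, both 44 mm wide, tops 23 mm above the hole; holes 15 mm in diameter, chamfered.
- board_top (a point): Middle of the top of the slicer's wooden board, 400 (y) x 170 (x) x 38 mm, fixed to the worktop, axes as keeper_hole. From here keeper_hole is at x = 14, y = -165, z = 37 mm. The lever hangs between two hinge cheeks at x = 35, y = 35 mm, 58 mm tall. The worktop is clear for 130 mm beyond the board's left end (y = 200 to 330, x = -110 to 70).
- lever (a joint): Angle of the blade lever: 0 is fully down on its stop, positive is raised (at the start 0.2 to 0.45 rad). Hinge friction holds it at any angle; a few newtons pressed down on the grip lower it and it stays. Its end plate (10 mm thick, hole 17 mm) comes down between the keeper's cheeks; the holes line up only at 0.
- lever_grip (a point): Centre of the dark wooden grip at the lever's free end, 94 mm long (along y), about 26 mm thick, 280 mm from the hinge axis. The hinge axis runs along the board's x, level with keeper_hole and 200 mm to its left (y). Fully down, this point is at x = 21, y = -80, z = 0 mm from keeper_hole.
- pin_centre (a point): Middle of the pin on its axis; x points to the tip. 140 mm long, 90 g. Handle: red, square, 28 x 28 mm, x = -70 to -10; shank: steel, 12 mm thick, x = -10 to 70, last 14 mm tapered to 5. It balances at x = -22, so it lies level on a handle face, axis 14 mm up, and does not roll. Starts in a slot in the board, parallel to the hole, handle sunk flush. Home: x = 10 mm from keeper_hole.
- notch (a point): Middle of the finger notch at the board's left end, on the axis of the parked pin, 24 mm above the worktop, axes as keeper_hole, x = 16, y = 330 mm from it. The notch is cut down to the worktop, 46 mm along x, open at the left, 45 mm free to the right of the pin: only here, on its shank 35 mm tipward of pin_centre, can the parked pin be gripped (closing along y).
- glass_centre (a point): Centre of a clear drinking glass, 81 mm wide and 93 mm high, standing to the right of the lever's grip; not to be disturbed.

How it is judged:
At the end, for the whole second after the job is handed in: Lever fully down (under 0.03 rad); pin released in the holes of both cheeks and the lever, from the front, along them (within 6 mm and 0.15 rad), handle within 6 mm of the front cheek. Glass upright and within 30 mm of where it stood throughout (value of joint lever below 0.03 rad and x of pin_centre in the frame of keeper_hole between 0.004 and 0.014 m and y of pin_centre in the frame of keeper_hole between -0.006 and 0.006 m and z of pin_centre in the frame of keeper_hole between -0.006 and 0.006 m and angle between the x axis of pin_centre and the x axis of keeper_hole, either way round below 0.15 rad); the robot touches nothing.
It fails at once if the glass is tipped or pushed away (distance of glass_centre from where it was at the start of the episode above 0.03 m or angle between glass_centre's own z axis and vertical above 0.4 rad).
It also fails if it takes over 72 s, if anything falls off the work surface, if the arm or the gripper's body presses on something with over 40 N, if the wrist force passes 120 N, or if a joint passes its speed limit or range.

## Working session

There is one attempt and no reset: what is moved stays moved. The work goes in short steps, Python scripts to look and compute and a tool call to move; the robot and the scene stay as the last step left them, time stands still between calls to the robot, and variables do not carry over. Pictures are saved under pics/ and viewed, and the job is handed in when it is done.

Besides the shell and the picture viewer there is one more tool, called after "Emit:" by a JSON object that holds its "fn" and its "kwargs", one argument or row to a line. step_arm: Moves the arm, as the interface text tells. Its arguments: {"type":"object","properties":{"commands":{"type":"string"},"gripper":{"type":"number"}},"required":["commands"]}

```bash
mkdir -p pics; ls
cat > h.py <<'E'
import numpy as np, cv2
from workcell import ctrl
from scipy.spatial.transform import Rotation as Ro
def K(p):
    f=p["frame"].shape[0]/2/np.tan(np.radians(p["fov_y"])/2); return f,p["cx"],p["cy"]
def cloud(p,st=None):
    f,cx,cy=K(p); z=p["range_z"].astype(float); v,u=np.mgrid[:z.shape[0],:z.shape[1]]
    P=np.stack([(u-cx)*z/f,(v-cy)*z/f,z],-1)
    if "R" in p: W=(P-np.array(p["t"]))@np.array(p["R"])
    else:
        M=np.array(p["mount"]); T=P@M[:3,:3].T+M[:3,3]
        W=T@Ro.from_quat(st["tool_rot"]).as_matrix().T+np.array(st["tcp_pos"])
    W[z<=0]=np.nan
    return W
def save(p,n): cv2.imwrite("pics/"+n,p["frame"][:,:,::-1])
E
python3 - <<'E'
from h import *
st=ctrl.observe();print(st)
for n in ["scene","top","wrist"]:
    st=ctrl.observe();p=ctrl.capture(n);save(p,n+"0.png")
    np.savez("/tmp/%s0.npz"%n,**{k:v for k,v in p.items()})
    W=cloud(p,st)
    for q in ["pin_centre","lever_grip","glass_centre","lever","board_top","keeper_hole","notch"]:
        try:
            for d in ctrl.silhouettes(q,p)[:2]:
                m=d["pixels"];print(n,q,round(d["confidence"],2),d["pixel"],m.sum(),np.nanmedian(W[m],0).round(3))
        except Exception as e: print(n,q,e)
E
```

```text
pics
{'time': 0.0, 'qpos': array([ 1.08188266e+00,  2.21232010e-01,  1.52759873e+00,  9.64547263e-06,
        1.39470652e+00, -1.26132644e-01]), 'qvel': array([-0.0010899 ,  0.00120122,  0.00189389, -0.00021563,  0.00020969,
       -0.00107817]), 'effort': array([-1.61911183e-03, -4.96886909e+01, -3.89402533e+01, -2.50678795e-04,
        1.09534213e-02,  1.79622793e-05]), 'tcp_pos': array([0.22153248, 0.58377881, 0.23020216]), 'tool_rot': array([ 1.80398197e-01,  9.83593181e-01, -9.25250264e-04, -2.98839269e-04]), 'force': array([-0.68021372, -0.08635431, -0.02954414]), 'ft_torque': array([-0.00358757, -0.01415067, -0.03210726]), 'opening': 0.9968163600745256}
scene pin_centre 0.33 [247.4, 202.0] 5964 [ 0.488 -0.082  0.038]
scene lever_grip 0.79 [272.9, 181.8] 1007 [ 0.516 -0.132  0.118]
scene glass_centre 0.66 [363.7, 216.9] 1063 [ 0.563 -0.405  0.063]
scene lever 0.7 [270.6, 179.9] 1079 [ 0.516 -0.133  0.118]
scene board_top 0.65 [248.0, 199.8] 6175 [ 0.489 -0.083  0.038]
scene keeper_hole 0.98 [249.8, 202.3] 5835 [ 0.489 -0.085  0.038]
scene notch 0.74 [250.3, 198.6] 5943 [ 0.488 -0.082  0.038]
top pin_centre 0.56 [171.6, 197.1] 380 [0.5   0.153 0.036]
top lever_grip 0.78 [303.0, 184.8] 807 [ 0.509 -0.188  0.154]
top glass_centre 0.65 [383.7, 158.9] 961 [ 0.596 -0.407  0.037]
top lever 0.59 [245.3, 198.0] 9163 [ 0.496 -0.036  0.04 ]
top lever 0.56 [303.5, 182.2] 905 [ 0.511 -0.18   0.151]
top board_top 0.87 [247.1, 198.1] 9319 [ 0.497 -0.036  0.04 ]
top keeper_hole 0.67 [245.4, 195.1] 9439 [ 0.497 -0.036  0.039]
top notch 0.78 [245.7, 198.9] 9580 [ 0.497 -0.036  0.039]
```

View pics/scene0.png

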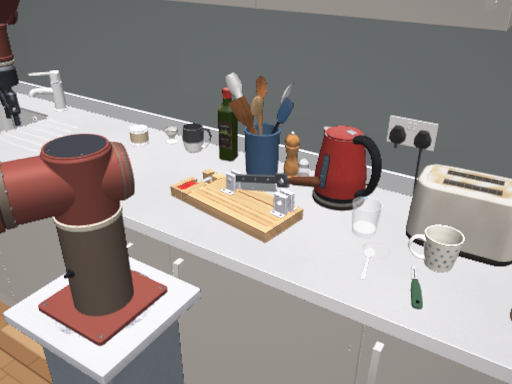

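View pics/top0.png

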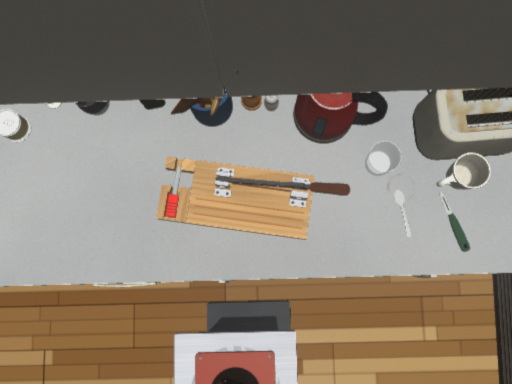

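View pics/wrist0.png

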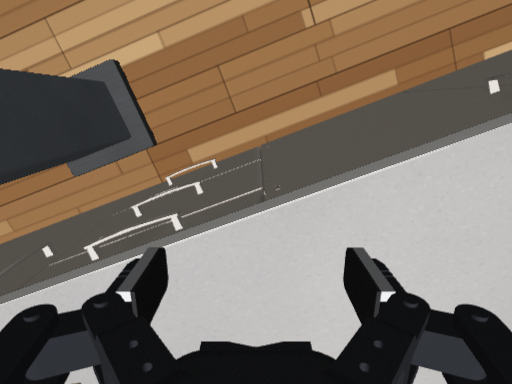

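Run:
```python
from h import *
p=dict(np.load("/tmp/top0.npz",allow_pickle=True)); p={k:(v.item() if v.ndim==0 else v) for k,v in p.items()}
W=cloud(p)
print(K(p))
f=p["frame"].astype(int)
m=(abs(W[...,2]-.038)<.006)&(W[...,0]>.35)&(W[...,0]<.65)&(abs(W[...,1]+.03)<.3)&(f[...,0]-f[...,2]>40)
m=cv2.morphologyEx(m.astype(np.uint8),cv2.MORPH_CLOSE,np.ones((7,7)))
n,l,s,_=cv2.connectedComponentsWithStats(m);i=1+s[1:,4].argmax()
P=W[(l==i)&np.isfinite(W[...,2])&(abs(W[...,2]-.038)<.008)][:,:2].astype(np.float32)
r=cv2.minAreaRect(P*1000);print(r,cv2.boxPoints(r))
g=(W[...,0]>.4)&(W[...,0]<.65)&(W[...,1]<-.3)&(W[...,1]>-.5)&(W[...,2]>.05)&(W[...,2]<.11)
print("glass rim", np.nanmin(W[g],0),np.nanmax(W[g],0),g.sum())
big=cv2.resize(p["frame"][140:250,140:430,::-1],None,fx=2.75,fy=2.75,interpolation=cv2.INTER_CUBIC);cv2.imwrite("pics/top0z.png",big)
```

```text
(np.float64(483.04510865703463), 257.35404291184244, 193.21064331917395)
((504.2535705566406, -10.253570556640625), (400.32867431640625, 171.2248992919922), 80.54692077636719) [[ 386.92874 -193.6388 ]
 [ 555.8285  -221.76074]
 [ 621.57837  173.13165]
 [ 452.67865  201.2536 ]]
glass rim [ 0.54814111 -0.43800093  0.05017773] [ 0.62913915 -0.35708519  0.09911593] 393
```

View pics/top0z.png

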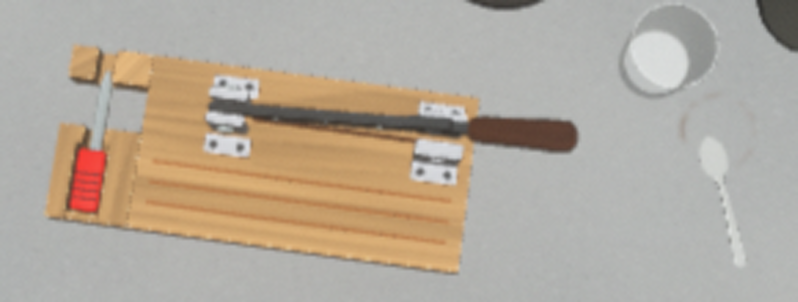

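```bash
cat >> h.py <<'E'
BX=np.array([.9864,-.1642,0]);BY=np.array([.1642,.9864,0]);BZ=np.array([0,0,1.])
B=np.stack([BX,BY,BZ],1)
KH=np.array([.4910,-.1753,.075])
def rep(targets={}):
    s=ctrl.observe();R=Ro.from_quat(s["tool_rot"]).as_matrix()
    yt=R[:,1]; sp=np.arctan2(BX@yt,BY@yt)
    print("t",round(s["time"],2),"tcp kh-frame mm",((s["tcp_pos"]-KH)@B*1000).round(1),"z",s["tcp_pos"][2].round(4),"spin needed",sp.round(4),"tilt",np.arccos(-R[2,2]).round(4),"toolz",R[:,2].round(4),"F",s["force"].round(1),"open",round(s["opening"],3))
    for k,v in targets.items():
        d=(KH+B@(np.array(v)/1000)-s["tcp_pos"]); print(k,"tool-mm",(R.T@d*1000).round(1))
    return s
E
python3 - <<'E'
from h import *
rep({"over grip":(21,-75,150)})
E
```

```text
t 1.2 tcp kh-frame mm [-390.2  705.1  156.3] z 0.2313 spin needed 0.1979 tilt 0.0 toolz [ 0. -0. -1.] F [-1.2  0.2  0.5] open 0.998
over grip tool-mm [-556.6 -684.     6.3]
```

Emit:
{"fn": "step_arm", "kwargs": {
  "commands": "0 0 0 -0.099; 0 0 0 -0.099; -19 -36 0 0; -19 -36 0 0; -19 -36 0 0",
  "gripper": -1
}}

```text
time: 1.62
tcp_pos: [0.2593, 0.471, 0.2283]
tool_rot: [0.073, 0.997, -0.0, -0.001]
force: [0.7, 0.5, 0.6]
opening: 0.296
```

Emit:
{"fn": "step_arm", "kwargs": {
  "commands": "-19 -36 0 0; -19 -36 0 0; -19 -36 0 0; -19 -36 0 0; -19 -36 0 0"
}}

```text
time: 2.03
tcp_pos: [0.327, 0.2732, 0.2278]
tool_rot: [0.071, 0.997, 0.0, -0.0]
force: [0.5, -0.2, 0.2]
opening: -0.002
```

Emit:
{"fn": "step_arm", "kwargs": {
  "commands": "-19 -36 0 0; -19 -36 0 0; -19 -36 0 0; -19 -36 0 0; -19 -36 0 0"
}}

```text
time: 2.45
tcp_pos: [0.3957, 0.0762, 0.2297]
tool_rot: [0.07, 0.998, 0.001, 0.003]
force: [1.7, 1.4, 0.0]
opening: -0.003
```

Run:
```python
from h import *
rep({"over grip":(21,-75,150)})
```

```text
t 2.45 tcp kh-frame mm [-135.3  232.5  154.7] z 0.2297 spin needed -0.0258 tilt 0.0065 toolz [ 0.0063  0.0016 -1.    ] F [1.7 1.4 0. ] open -0.003
over grip tool-mm [-148.3 -311.4    4.8]
```

Emit:
{"fn": "step_arm", "kwargs": {
  "commands": "-18 -36 0 0.025; -18 -36 0 0; -18 -36 0 0; -18 -36 0 0; -18 -36 0 0"
}}

```text
time: 2.87
tcp_pos: [0.4562, -0.1234, 0.2324]
tool_rot: [0.083, 0.996, 0.001, 0.007]
force: [0.1, 0.8, -0.1]
opening: -0.0
```

Emit:
{"fn": "step_arm", "kwargs": {
  "commands": "-18 -36 0 0; -18 -36 0 0; -18 -36 0 0; 0 0 0 0; 0 0 0 0"
}}

```text
time: 3.28
tcp_pos: [0.4918, -0.2514, 0.2325]
tool_rot: [0.088, 0.996, -0.001, 0.008]
force: [-1.0, -0.1, -0.6]
opening: -0.001
```

Run:
```python
from h import *
s=rep({"over grip":(21,-75,150)})
p=ctrl.capture("wrist");save(p,"w1.png");W=cloud(p,s)
p=ctrl.capture("top");save(p,"t1.png");
```

```text
t 3.28 tcp kh-frame mm [ 13.3 -75.  157.5] z 0.2325 spin needed 0.0112 tilt 0.0155 toolz [ 0.0153 -0.0024 -0.9999] F [-1.  -0.1 -0.6] open -0.001
over grip tool-mm [-7.6  0.   7.7]
```

View pics/w1.png

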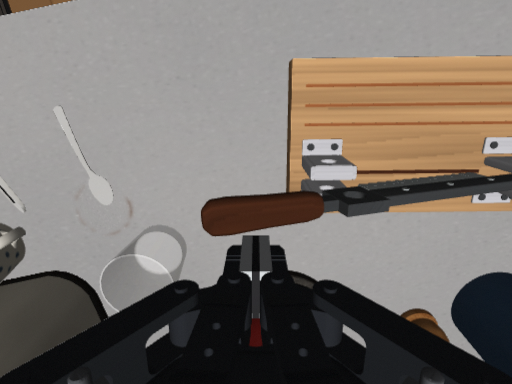

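View pics/t1.png

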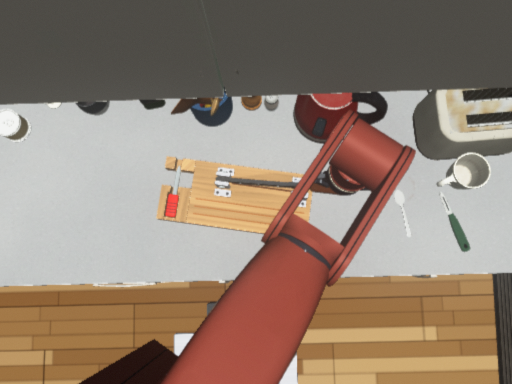

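Run:
```python
from h import *
s=rep()
p=ctrl.capture("wrist");W=(cloud(p,s)-KH)@B*1000
for c,r in [(210,218),(230,215),(255,210),(280,206),(310,202),(330,170),(345,150)]: print(c,r,W[r,c].round(0))
for q in ["lever_grip","glass_centre"]:
  for d in ctrl.silhouettes(q,p)[:1]:
    m=d["pixels"];print(q,d["confidence"],m.sum(),np.nanmedian(W[m],0).round(1))
f=p["frame"].astype(int)
m=(W[...,2]>-30)&(W[...,2]<-20)&(f[...,0]-f[...,2]>20)  # keeper plates excluded
# board top z=-37
m=(abs(W[...,2]+37)<5)&(f[...,0]-f[...,2]>40)
ys=W[...,1][m];xs=W[...,0][m]
print("board right end y",np.percentile(ys,[0.2,1,3]),"front x",np.percentile(xs,[.2,1,3]), "expect y -35, x -99")
k=(abs(W[...,2]-23)<5)&(abs(W[...,1])<40)&(abs(W[...,0]-10)<50)
print("keeper top",k.sum(),np.nanpercentile(W[k],[2,50,98],axis=0).round(1))
```

```text
t 3.38 tcp kh-frame mm [ 12.9 -73.6 157.7] z 0.2327 spin needed 0.0094 tilt 0.0157 toolz [ 0.0155 -0.0028 -0.9999] F [-0.4  0.3 -0.3] open -0.001
210 218 [  15. -107.  104.]
230 215 [ 14. -93. 102.]
255 210 [ 13. -76.  94.]
280 206 [ 13. -57.  87.]
310 202 [ 12. -34.  80.]
330 170 [ 2. -5. 20.]
345 150 [ -6.  25. -40.]
lever_grip 0.85 8665 [ 15.6 -12.9  74.7]
glass_centre 0.76 4777 [ 132.  -215.9  -21.9]
board right end y [-37.77938385 -36.2569016  -32.05024649] front x [-100.13332118  -99.22107798  -96.99350882] expect y -35, x -99
keeper top 699 [[ -1.4 -23.9  18.5]
 [  5.1  -1.8  20.5]
 [ 18.4  35.8  25.8]]
```

Emit:
{"fn": "step_arm", "kwargs": {
  "commands": "-6 0 25 0; 0 0 25 0; 0 0 15 0; 0 0 10 0; 0 0 10 0"
}}

```text
time: 3.95
tcp_pos: [0.5036, -0.2458, 0.153]
tool_rot: [0.082, 0.997, -0.004, 0.014]
force: [0.1, -0.7, 1.6]
opening: -0.004
```

Emit:
{"fn": "step_arm", "kwargs": {
  "commands": "0 0 10 0; 0 0 10 0; 0 0 10 0; 0 0 10 0; 0 0 10 0"
}}

```text
time: 4.37
tcp_pos: [0.5067, -0.2459, 0.1018]
tool_rot: [0.08, 0.997, -0.006, 0.017]
force: [-0.8, -0.0, 1.5]
opening: -0.003
```

Run:
```python
from h import *
rep({"down":(19,-75,13)})
```

```text
t 4.37 tcp kh-frame mm [ 27.1 -67.1  26.8] z 0.1018 spin needed -0.0043 tilt 0.0351 toolz [ 0.0323 -0.0139 -0.9994] F [-0.8 -0.   1.5] open -0.003
down tool-mm [ 8.6 -7.7 13.5]
```

Emit:
{"fn": "step_arm", "kwargs": {
  "commands": "6 -6 5 0; 0 0 5 0; 0 0 4 0"
}}

```text
time: 4.62
tcp_pos: [0.4997, -0.2511, 0.0875]
tool_rot: [0.08, 0.997, -0.005, 0.016]
force: [-16.6, 16.2, 54.7]
opening: -0.003
```

Run:
```python
from h import *
rep({"down":(21,-75,13)})
```

```text
t 4.62 tcp kh-frame mm [ 21.  -73.3  12.5] z 0.0875 spin needed -0.0044 tilt 0.033 toolz [ 0.0308 -0.0118 -0.9995] F [-16.6  16.2  54.7] open -0.003
down tool-mm [-0.  -1.7 -0.5]
```

Emit:
{"fn": "step_arm", "kwargs": {
  "commands": "0 0 -5 0; 0 0 -20 0; 0 0 -30 0; 0 0 -30 0; 0 0 -30 0"
}}

```text
time: 5.03
tcp_pos: [0.4911, -0.2477, 0.1981]
tool_rot: [0.082, 0.997, 0.0, 0.009]
force: [-0.8, -0.7, 0.2]
opening: -0.002
```

Run:
```python
from h import *
s=rep({"abovenotch":(16,330,100)})
p=ctrl.capture("wrist");save(p,"w2.png");W=(cloud(p,s)-KH)@B*1000
np.save("/tmp/W2.npy",W)
```

```text
t 5.03 tcp kh-frame mm [ 11.9 -71.4 123.1] z 0.1981 spin needed -0.0017 tilt 0.0182 toolz [ 0.0182 -0.0013 -0.9998] F [-0.8 -0.7  0.2] open -0.002
abovenotch tool-mm [ -4.3 401.3  23.8]
```

View pics/w2.png

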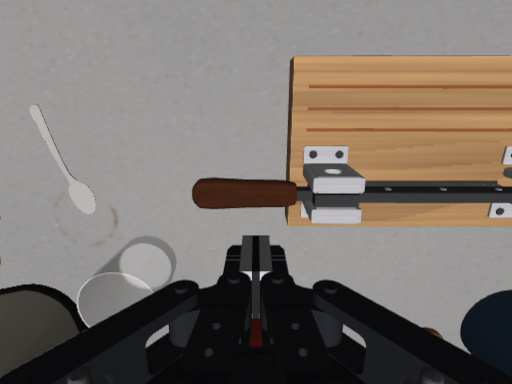

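Run:
```python
from h import *
W=np.load("/tmp/W2.npy")
for c,r in [(215,193),(245,194),(280,193),(240,182),(240,205),(335,171),(335,185),(335,212),(335,220),(420,194),(480,194),(310,155),(345,155)]: print(c,r,W[r,c].round(1))
```

```text
215 193 [  15.5 -108.1   10.3]
245 194 [ 16.8 -81.9   9.1]
280 193 [ 15.7 -51.2   9.4]
240 182 [  7.5 -86.5   3.5]
240 205 [ 27.4 -86.5   8.3]
335 171 [ 0.4  0.3 -8.8]
335 185 [ 4.8 -6.9 21.2]
335 212 [nan nan nan]
335 220 [36.4 -4.1 20.8]
420 194 [16.1 71.1 10.6]
480 194 [ 15.8 123.1  11.3]
310 155 [ -9.6 -18.9 -33.8]
345 155 [ -9.5  15.9 -34.8]
```

Emit:
{"fn": "step_arm", "kwargs": {
  "commands": "-1 33 0 0; -1 33 0 0; 0 33 0 0; 0 33 0 0; 0 33 0 0",
  "gripper": 0
}}

```text
time: 5.5
tcp_pos: [0.5264, -0.0917, 0.2098]
tool_rot: [0.088, 0.996, -0.006, 0.02]
force: [0.4, -0.5, -0.5]
opening: 0.501
```

Emit:
{"fn": "step_arm", "kwargs": {
  "commands": "0 33 0 0; 0 33 0 0; 0 33 0 0; 0 33 0 0; 0 33 0 0"
}}

```text
time: 5.92
tcp_pos: [0.5558, 0.0777, 0.207]
tool_rot: [0.09, 0.996, -0.006, 0.02]
force: [1.4, -0.2, 0.4]
opening: 0.503
```

Emit:
{"fn": "step_arm", "kwargs": {
  "commands": "0 33 0 0; 0 20 0 0; 0 0 0 0"
}}

```text
time: 6.17
tcp_pos: [0.5655, 0.138, 0.2051]
tool_rot: [0.088, 0.996, -0.004, 0.02]
force: [0.5, -0.6, -0.4]
opening: 0.497
```

Run:
```python
from h import *
s=rep({"abovenotch":(16,330,100)})
p=ctrl.capture("wrist");save(p,"w3.png");W=(cloud(p,s)-KH)@B*1000
np.save("/tmp/W3.npy",W)
d=ctrl.silhouettes("pin_centre",p)
for x in d[:2]: print(x["confidence"],x["pixel"],x["pixels"].sum(),np.nanpercentile(W[x["pixels"]],[2,50,98],axis=0).round(1))
```

```text
t 6.17 tcp kh-frame mm [ 22.  321.3 130.1] z 0.2051 spin needed 0.0111 tilt 0.0418 toolz [ 0.0399 -0.0123 -0.9991] F [ 0.5 -0.6 -0.4] open 0.497
abovenotch tool-mm [ 7.3  8.8 29.7]
0.71 [261.0, 97.0] 2770 [[-89.3 312.8 -67. ]
 [-49.  325.9 -40.2]
 [ 40.7 339.1 -38. ]]
```

View pics/w3.png

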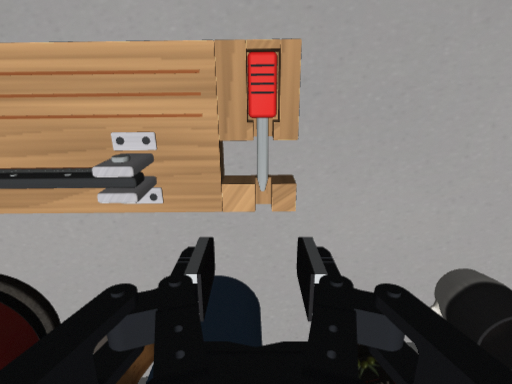

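Emit:
{"fn": "step_arm", "kwargs": {
  "commands": "0 0 0 0.01; 0 0 0 0; 0 0 0 0; 0 0 0 0; 0 0 0 0"
}}

```text
time: 6.68
tcp_pos: [0.5649, 0.1296, 0.2042]
tool_rot: [0.097, 0.995, -0.006, 0.02]
force: [0.4, 0.3, 0.1]
opening: 0.498
```

Run:
```python
from h import *
s=rep({"abovenotch":(16,330,100)})
```

```text
t 6.68 tcp kh-frame mm [ 22.8 312.9 129.2] z 0.2042 spin needed 0.0296 tilt 0.0412 toolz [ 0.038  -0.0159 -0.9992] F [0.4 0.3 0.1] open 0.498
abovenotch tool-mm [ 8.5 17.1 28.7]
```

Emit:
{"fn": "step_arm", "kwargs": {
  "commands": "0 0 -36 0; 0 0 -36 0; 0 0 -36 0"
}}

```text
time: 6.93
tcp_pos: [0.5555, 0.1285, 0.3037]
tool_rot: [0.099, 0.995, -0.008, 0.009]
force: [0.7, 0.5, 0.4]
opening: 0.5
```

Run:
```python
from h import *
s=rep({"abovenotch":(16,330,100)})
```

```text
t 6.93 tcp kh-frame mm [ 13.7 310.3 228.7] z 0.3037 spin needed 0.0329 tilt 0.0251 toolz [ 0.0172 -0.0183 -0.9997] F [0.7 0.5 0.4] open 0.5
abovenotch tool-mm [  1.   21.7 128.4]
```

Emit:
{"fn": "step_arm", "kwargs": {
  "commands": "0 20 -36 -0.03; 0 0 -30 0; 0 0 0 0; 0 0 0 0"
}}

```text
time: 7.27
tcp_pos: [0.5606, 0.148, 0.3831]
tool_rot: [0.085, 0.996, -0.007, 0.017]
force: [0.1, -0.3, -0.8]
opening: 0.501
```

Run:
```python
from h import *
s=rep({"abovenotch":(16,330,100)})
```

```text
t 7.27 tcp kh-frame mm [ 15.6 330.3 308.1] z 0.3831 spin needed 0.0056 tilt 0.0361 toolz [ 0.032  -0.0167 -0.9993] F [ 0.1 -0.3 -0.8] open 0.501
abovenotch tool-mm [  6.7   1.9 207.9]
```

Emit:
{"fn": "step_arm", "kwargs": {
  "commands": "0 0 20 0; 0 0 20 0; 0 0 20 0; 0 0 20 0; 0 0 20 0"
}}

```text
time: 7.68
tcp_pos: [0.5667, 0.1441, 0.2841]
tool_rot: [0.087, 0.996, -0.006, 0.022]
force: [-0.2, -0.2, 0.9]
opening: 0.502
```

Run:
```python
from h import *
s=rep({"abovenotch":(16,330,100)})
```

```text
t 7.68 tcp kh-frame mm [ 22.2 327.5 209.1] z 0.2841 spin needed 0.009 tilt 0.0465 toolz [ 0.0436 -0.016  -0.9989] F [-0.2 -0.2  0.9] open 0.502
abovenotch tool-mm [ 11.2   3.3 108.6]
```

Emit:
{"fn": "step_arm", "kwargs": {
  "commands": "0 0 0 0; 0 0 0 0"
}}

```text
time: 7.85
tcp_pos: [0.563, 0.1425, 0.2761]
tool_rot: [0.087, 0.996, -0.007, 0.016]
force: [-0.2, 0.1, 1.2]
opening: 0.5
```

Run:
```python
from h import *
s=rep({"abovenotch":(16,330,100)});print(s["qpos"],s["qvel"])
```

```text
t 7.85 tcp kh-frame mm [ 18.9 325.3 201.1] z 0.2761 spin needed 0.0104 tilt 0.0359 toolz [ 0.0313 -0.0177 -0.9994] F [-0.2  0.1  1.2] open 0.5
abovenotch tool-mm [  6.3   5.8 100.9]
[ 0.12461847  0.06824352  1.61202786 -0.02168813  1.43252512 -1.26831691] [-0.00902185  0.02399216  0.05453206 -0.00062422 -0.01353853 -0.00082304]
```

Emit:
{"fn": "step_arm", "kwargs": {
  "commands": "20 0 0 0; 20 0 0 0; 20 0 0 0;20 0 0 0"
}}

```text
time: 8.18
tcp_pos: [0.4844, 0.1545, 0.2736]
tool_rot: [0.09, 0.996, -0.008, 0.016]
force: [-0.5, 0.3, 0.8]
opening: 0.501
```

Run:
```python
from h import *
s=rep({"abovenotch":(16,330,100)});print(s["qpos"],s["qvel"])
```

```text
t 8.18 tcp kh-frame mm [-60.6 324.2 198.6] z 0.2736 spin needed 0.0151 tilt 0.0356 toolz [ 0.0302 -0.0188 -0.9994] F [-0.5  0.3  0.8] open 0.501
abovenotch tool-mm [-73.2   8.2 101. ]
[ 0.16915806 -0.10677482  1.78908264 -0.02389033  1.4326705  -1.21879354] [ 0.15872005 -0.55366433  0.51120232 -0.00424039  0.0338124   0.16638767]
```

Emit:
{"fn": "step_arm", "kwargs": {
  "commands": "0 0 0 0; 0 0 0 0"
}}

```text
time: 8.35
tcp_pos: [0.4824, 0.155, 0.2759]
tool_rot: [0.089, 0.996, -0.008, 0.017]
force: [0.1, -0.4, 0.6]
opening: 0.499
```

Run:
```python
from h import *
s=rep({"abovenotch":(16,330,100)});print(s["qpos"],s["qvel"])
```

```text
t 8.35 tcp kh-frame mm [-62.8 324.4 200.9] z 0.2759 spin needed 0.0141 tilt 0.037 toolz [ 0.0322 -0.0182 -0.9993] F [ 0.1 -0.4  0.6] open 0.499
abovenotch tool-mm [-75.1   7.9 103.5]
[ 0.17076233 -0.11413577  1.79172634 -0.02357858  1.43537732 -1.21837953] [ 0.00867868 -0.03878574  0.01407471  0.00552453  0.02340172  0.00393852]
```

Emit:
{"fn": "step_arm", "kwargs": {
  "commands": "-25 3 30 -0.014; -25 3 30 0; -22 2 20 0; 0 0 0 0; 0 0 0 0"
}}

```text
time: 8.77
tcp_pos: [0.5669, 0.149, 0.2037]
tool_rot: [0.082, 0.996, -0.006, 0.024]
force: [-0.4, 0.1, 0.8]
opening: 0.5
```

```bash
cat >> h.py <<'E'
def look(name):
    s=rep();p=ctrl.capture("wrist");save(p,name+".png");W=(cloud(p,s)-KH)@B*1000
    np.save("/tmp/%s.npy"%name,W); np.save("/tmp/%s_f.npy"%name,p["frame"]); return p,W
E
python3 - <<'E'
from h import *
s=rep({"abovenotch":(16,330,20)})
p,W=look("w4")
f=p["frame"].astype(int)
red=(f[...,0]>130)&(f[...,1]<70)&(f[...,2]<70)&(W[...,0]<20)
P=W[red];P=P[np.isfinite(P).all(1)]
print("handle",len(P),np.percentile(P,[2,50,98],axis=0).round(1))
r=cv2.minAreaRect(P[:,:2].astype(np.float32));print(r)
sh=(W[...,0]>0)&(W[...,0]<36)&(abs(W[...,1]-330)<15)&(W[...,2]>-60)&(W[...,2]<-38)
P=W[sh];print("shank",sh.sum(),np.percentile(P,[2,50,98],axis=0).round(1))
for a in (3,10,17,24,31):
    Q=P[abs(P[:,0]-a)<2]; print(a,Q[:,1].mean().round(1),Q[:,1].min(),Q[:,1].max(),Q[:,2].max())
E
```

```text
t 8.77 tcp kh-frame mm [ 21.6 332.4 128.7] z 0.2037 spin needed -0.0004 tilt 0.0498 toolz [ 0.0471 -0.0161 -0.9988] F [-0.4  0.1  0.8] open 0.5
abovenotch tool-mm [ 11.   -1.5 108.3]
t 8.77 tcp kh-frame mm [ 21.6 332.4 128.7] z 0.2037 spin needed -0.0004 tilt 0.0498 toolz [ 0.0471 -0.0161 -0.9988] F [-0.4  0.1  0.8] open 0.5
handle 1638 [[-88.4 313.2 -41.7]
 [-60.8 326.1 -39.6]
 [-32.3 338.6 -38. ]]
((-58.93705749511719, 325.9385986328125), (26.713031768798828, 60.81643295288086), 89.88146209716797)
shank 379 [[  0.8 320.3 -53.3]
 [ 16.9 326.8 -48.6]
 [ 35.  332.1 -46.4]]
3 326.1 320.34195428862375 332.00746369760867 -46.24541121054583
10 326.2 320.3133197078149 332.0355442546719 -46.72751052596573
17 326.1 320.2295027309957 332.06249644011126 -45.92036294536785
24 326.6 321.3308530989457 332.0857353836442 -46.15206718899599
31 326.9 321.2878455186463 332.1156711169249 -46.92793642844463
```

View pics/w4.png

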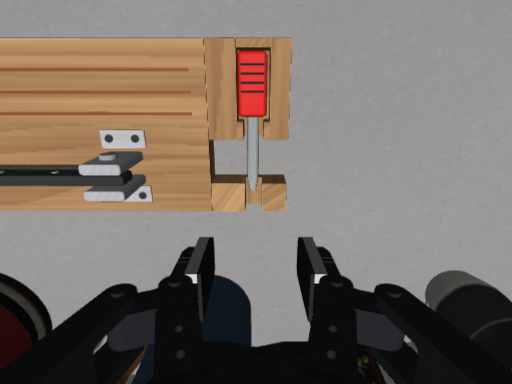

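Emit:
{"fn": "step_arm", "kwargs": {
  "commands": "5 -2 30 0; 3 0 30 0; 1 0 20 0; 0 0 0 0; 0 0 0 0"
}}

```text
time: 9.23
tcp_pos: [0.5654, 0.1475, 0.1301]
tool_rot: [0.082, 0.996, -0.005, 0.03]
force: [0.4, -0.2, 0.1]
opening: 0.5
```

Run:
```python
from h import *
s=rep({"abovenotch":(16,330,0)})
p,W=look("w5")
print(p["cx"],p["cy"],np.array(p["mount"]).round(4),K(p)[0])
f=p["frame"].astype(int)
sh=(W[...,0]>0)&(W[...,0]<36)&(abs(W[...,1]-328)<15)&(W[...,2]>-60)&(W[...,2]<-38)
P=W[sh];print("shank",sh.sum(),np.percentile(P,[2,50,98],axis=0).round(1))
for a in (3,10,17,24,31):
    Q=P[abs(P[:,0]-a)<2]; print(a,Q[:,1].mean().round(1),Q[:,1].min(),Q[:,1].max(),Q[:,2].max())
e=(W[...,2]>-40)&(W[...,2]<-33)&(W[...,1]>340)&(W[...,0]<-20)
print("left end",np.percentile(W[e][:,1],[90,98,99.5]), "rear", )
```

```text
t 9.23 tcp kh-frame mm [ 20.4 330.6  55.1] z 0.1301 spin needed -0.0 tilt 0.0618 toolz [ 0.06   -0.0147 -0.9981] F [ 0.4 -0.2  0.1] open 0.5
abovenotch tool-mm [ 7.8 -0.4 54.7]
t 9.23 tcp kh-frame mm [ 20.4 330.6  55.1] z 0.1301 spin needed -0.0 tilt 0.0618 toolz [ 0.06   -0.0147 -0.9981] F [ 0.4 -0.2  0.1] open 0.5
255.31876934333522 193.82339751302237 [[ 4.000e-04 -9.551e-01 -2.964e-01  7.640e-02]
 [ 1.000e+00  4.000e-04  2.000e-04 -1.700e-03]
 [-1.000e-04 -2.964e-01  9.551e-01 -1.404e-01]
 [ 0.000e+00  0.000e+00  0.000e+00  1.000e+00]] 303.23786187189245
shank 568 [[  0.8 320.5 -52.2]
 [ 17.5 326.5 -48.4]
 [ 35.1 331.6 -46.6]]
3 326.0 320.738171188758 331.488024839101 -46.1353834812345
10 326.2 320.68205801542047 331.5182977821776 -46.498850151597615
17 326.3 320.5787919935604 331.5573809877223 -46.04848067932244
24 326.0 320.4835276732355 331.58691154444955 -46.54547440066187
31 326.1 320.41231991376094 331.6196343255168 -46.543150056692184
left end [359.65919906 361.21430467 361.5919578 ] rear
```

View pics/w5.png

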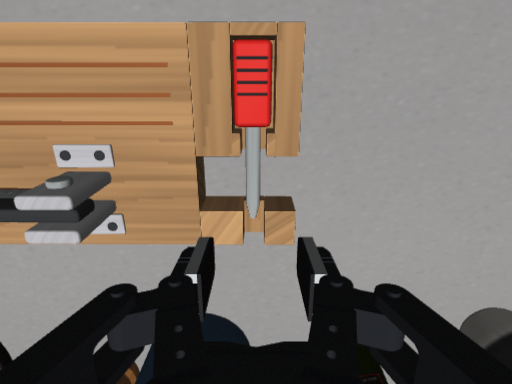

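Emit:
{"fn": "step_arm", "kwargs": {
  "commands": "8 -1 15 0; 3 -1 15 0; 1 0 15 0; 1 0 15 0; 1 0 10 0"
}}

```text
time: 9.7
tcp_pos: [0.566, 0.1488, 0.0742]
tool_rot: [0.082, 0.996, -0.002, 0.043]
force: [0.3, 0.2, -0.0]
opening: 0.5
```

Run:
```python
from h import *
s=rep({"notch":(16,328,-68)})
```

```text
t 9.7 tcp kh-frame mm [ 20.7 332.   -0.8] z 0.0742 spin needed -0.0009 tilt 0.086 toolz [ 0.0851 -0.0113 -0.9963] F [ 0.3  0.2 -0. ] open 0.5
notch tool-mm [10.5 -4.2 66.6]
```

Emit:
{"fn": "step_arm", "kwargs": {
  "commands": "0 0 0 0; 0 0 0 0; 0 0 0 0"
}}

```text
time: 9.95
tcp_pos: [0.5673, 0.1492, 0.0769]
tool_rot: [0.082, 0.996, -0.002, 0.044]
force: [-0.0, -0.6, 0.2]
opening: 0.503
```

Run:
```python
from h import *
s=rep({"notch":(16,328,-68)})
```

```text
t 9.95 tcp kh-frame mm [ 22.  332.6   1.9] z 0.0769 spin needed -0.0012 tilt 0.0886 toolz [ 0.0878 -0.0109 -0.9961] F [-0.  -0.6  0.2] open 0.503
notch tool-mm [12.2 -4.9 69.1]
```

Emit:
{"fn": "step_arm", "kwargs": {
  "commands": "0 0 -20 0; 0 0 -20 0; 0 0 -20 0; 0 0 -20 0; 0 0 -20 0"
}}

```text
time: 10.37
tcp_pos: [0.5574, 0.1501, 0.1811]
tool_rot: [0.082, 0.996, -0.002, 0.043]
force: [-0.0, 0.5, -0.2]
opening: 0.501
```

Run:
```python
from h import *
s=rep({"notch":(16,328,-68)})
```

```text
t 10.37 tcp kh-frame mm [ 12.  331.9 106.1] z 0.1811 spin needed -0.001 tilt 0.086 toolz [ 0.0851 -0.0113 -0.9963] F [-0.   0.5 -0.2] open 0.501
notch tool-mm [ 11.   -4.4 173.8]
```

Emit:
{"fn": "step_arm", "kwargs": {
  "commands": "0 0 -15 0; 0 0 -10 0; 0 0 -6 0; 0 0 -3 0; 0 0 0 0"
}}

```text
time: 10.78
tcp_pos: [0.5587, 0.1514, 0.2285]
tool_rot: [0.082, 0.995, -0.0, 0.051]
force: [-0.2, 0.5, 0.2]
opening: 0.504
```

Run:
```python
from h import *
s=rep({"notch":(16,328,-68)})
```

```text
t 10.78 tcp kh-frame mm [ 13.1 333.3 153.5] z 0.2285 spin needed -0.0014 tilt 0.1024 toolz [ 0.1018 -0.0089 -0.9948] F [-0.2  0.5  0.2] open 0.504
notch tool-mm [ 19.7  -7.1 220.6]
```

Emit:
{"fn": "step_arm", "kwargs": {
  "commands": "0 0 -5 0; 0 0 -15 0; 0 0 -25 0; 0 0 -35 0; 0 0 -40 0"
}}

```text
time: 11.2
tcp_pos: [0.5399, 0.1511, 0.3349]
tool_rot: [0.082, 0.996, -0.004, 0.037]
force: [1.0, -0.1, -0.3]
opening: 0.502
```

Run:
```python
from h import *
s=rep({"notch":(16,328,-68)})
```

```text
t 11.2 tcp kh-frame mm [ -5.4 330.  259.9] z 0.3349 spin needed -0.0006 tilt 0.0737 toolz [ 0.0724 -0.0133 -0.9973] F [ 1.  -0.1 -0.3] open 0.502
notch tool-mm [  2.8  -1.7 328.6]
```

Emit:
{"fn": "step_arm", "kwargs": {
  "commands": "0 0 20 0; 0 0 20 0"
}}

```text
time: 11.37
tcp_pos: [0.5481, 0.1517, 0.3086]
tool_rot: [0.082, 0.996, -0.001, 0.046]
force: [0.4, 0.2, -1.8]
opening: 0.505
```

Run:
```python
from h import *
s=rep({"notch":(16,328,-68)})
```

```text
t 11.37 tcp kh-frame mm [  2.6 331.9 233.6] z 0.3086 spin needed -0.001 tilt 0.093 toolz [ 0.0923 -0.0103 -0.9957] F [ 0.4  0.2 -1.8] open 0.505
notch tool-mm [ 14.6  -5.4 301.5]
```

Emit:
{"fn": "step_arm", "kwargs": {
  "commands": "0 0 20 0; 0 0 20 0; 0 0 20 0; 0 0 20 0"
}}

```text
time: 11.7
tcp_pos: [0.5565, 0.151, 0.2268]
tool_rot: [0.082, 0.995, -0.001, 0.048]
force: [0.6, -0.1, -0.1]
opening: 0.499
```

Run:
```python
from h import *
s=rep({"notch":(16,328,-68)})
```

```text
t 11.7 tcp kh-frame mm [ 11.1 332.6 151.8] z 0.2268 spin needed -0.0011 tilt 0.0955 toolz [ 0.0948 -0.0099 -0.9954] F [ 0.6 -0.1 -0.1] open 0.499
notch tool-mm [ 16.   -5.9 219.2]
```

Emit:
{"fn": "step_arm", "kwargs": {
  "commands": "0 0 0 0; 0 0 0 0"
}}

```text
time: 11.87
tcp_pos: [0.5528, 0.1502, 0.2196]
tool_rot: [0.082, 0.996, -0.002, 0.042]
force: [0.1, 0.1, -0.2]
opening: 0.497
```

Run:
```python
from h import *
s=rep({"notch":(16,328,-68)})
```

```text
t 11.87 tcp kh-frame mm [  7.5 331.3 144.6] z 0.2196 spin needed -0.0007 tilt 0.0834 toolz [ 0.0825 -0.0116 -0.9965] F [ 0.1  0.1 -0.2] open 0.497
notch tool-mm [  9.3  -3.7 212.6]
```

Emit:
{"fn": "step_arm", "kwargs": {
  "commands": "0 0 -5 0; 0 0 -15 0; 0 0 -25 0; 0 0 -35 0; 0 0 -40 0"
}}

```text
time: 12.28
tcp_pos: [0.5383, 0.1509, 0.3364]
tool_rot: [0.082, 0.996, -0.005, 0.033]
force: [0.8, -0.5, 0.3]
opening: 0.497
```

Emit:
{"fn": "step_arm", "kwargs": {
  "commands": "0 0 25 0; 0 0 25 0; 0 0 25 0; 0 0 25 0"
}}

```text
time: 12.62
tcp_pos: [0.5583, 0.1521, 0.267]
tool_rot: [0.082, 0.995, 0.001, 0.056]
force: [-0.3, 0.8, -0.2]
opening: 0.5
```

Emit:
{"fn": "step_arm", "kwargs": {
  "commands": "0 0 0 0; 0 0 0 0"
}}

```text
time: 12.78
tcp_pos: [0.5571, 0.152, 0.2658]
tool_rot: [0.082, 0.995, 0.001, 0.054]
force: [0.2, -0.2, 0.5]
opening: 0.501
```

Emit:
{"fn": "step_arm", "kwargs": {
  "commands": "0 0 -5 0; 0 0 -15 0; 0 0 -25 0; 0 0 -35 0; 0 0 -40 0"
}}

```text
time: 13.2
tcp_pos: [0.541, 0.1525, 0.3894]
tool_rot: [0.082, 0.995, -0.0, 0.05]
force: [1.2, 0.2, 0.3]
opening: 0.501
```

Emit:
{"fn": "step_arm", "kwargs": {
  "commands": "0 0 30 0; 0 0 30 0; 0 0 30 0; 0 0 30 0"
}}

```text
time: 13.53
tcp_pos: [0.5665, 0.1543, 0.3064]
tool_rot: [0.081, 0.994, 0.006, 0.077]
force: [-0.5, -0.5, 0.2]
opening: 0.498
```

Emit:
{"fn": "step_arm", "kwargs": {
  "commands": "0 0 0 0; 0 0 0 0"
}}

```text
time: 13.7
tcp_pos: [0.5653, 0.154, 0.3054]
tool_rot: [0.082, 0.994, 0.005, 0.075]
force: [1.2, -0.3, 0.8]
opening: 0.501
```

Run:
```python
from h import *
s=rep({"notch":(16,328,-68)})
```

```text
t 13.7 tcp kh-frame mm [ 19.2 337.  230.4] z 0.3054 spin needed -0.0029 tilt 0.1497 toolz [ 0.1492 -0.0015 -0.9888] F [ 1.2 -0.3  0.8] open 0.501
notch tool-mm [ 47.1 -15.9 294.4]
```

Emit:
{"fn": "step_arm", "kwargs": {
  "commands": "0 0 0 0; 0 0 0 0; 0 0 0 0; 0 0 0 0; 0 0 0 0"
}}

```text
time: 14.12
tcp_pos: [0.568, 0.1547, 0.3169]
tool_rot: [0.081, 0.993, 0.007, 0.081]
force: [-0.2, -0.0, 0.6]
opening: 0.497
```

Run:
```python
from h import *
s=rep({"notch":(16,328,-68)});print(s["qpos"],s["effort"])
```

```text
t 14.12 tcp kh-frame mm [ 21.8 338.2 241.9] z 0.3169 spin needed -0.0036 tilt 0.1625 toolz [ 1.618e-01  4.000e-04 -9.868e-01] F [-0.2 -0.   0.6] open 0.497
notch tool-mm [ 55.2 -18.5 304.7]
[ 0.14517114 -0.03400181  1.64801797 -0.02348769  1.36672211 -1.25920001] [-2.67469477e-03 -3.91883433e+01 -4.08654070e+01 -1.20565505e-01
 -8.31186958e-01 -4.75924503e-05]
```

Emit:
{"fn": "step_arm", "kwargs": {
  "commands": "0 0 6 0; 0 0 6 0; 0 0 6 0; 0 0 6 0; 0 0 6 0"
}}

```text
time: 14.53
tcp_pos: [0.5742, 0.1549, 0.2876]
tool_rot: [0.081, 0.993, 0.007, 0.083]
force: [-0.0, -0.5, 0.7]
opening: 0.501
```

Run:
```python
from h import *
s=rep({"notch":(16,328,-68)});print(s["qpos"],s["effort"])
```

```text
t 14.53 tcp kh-frame mm [ 27.9 339.4 212.6] z 0.2876 spin needed -0.0038 tilt 0.1668 toolz [ 0.166   0.0011 -0.9861] F [-0.  -0.5  0.7] open 0.501
notch tool-mm [ 57.6 -19.3 274.4]
[ 0.14384833 -0.01050719  1.67948003 -0.02352935  1.30744581 -1.25919804] [ 4.03520709e-02 -4.06393290e+01 -4.09599960e+01 -1.18333166e-01
 -6.56655729e-01 -1.38128362e-04]
```

Emit:
{"fn": "step_arm", "kwargs": {
  "commands": "0 0 0 0; 0 0 0 0; 0 0 0 0; 0 0 0 0; 0 0 0 0"
}}

```text
time: 14.95
tcp_pos: [0.5729, 0.1546, 0.2833]
tool_rot: [0.081, 0.993, 0.007, 0.08]
force: [-0.7, -0.6, -1.2]
opening: 0.5
```

Run:
```python
from h import *
s=rep({"notch":(16,328,-68)});print(s["qpos"],s["effort"],s["qvel"])
```

```text
t 14.95 tcp kh-frame mm [ 26.6 338.9 208.3] z 0.2833 spin needed -0.0034 tilt 0.1605 toolz [ 1.598e-01  2.000e-04 -9.871e-01] F [-0.7 -0.6 -1.2] open 0.5
notch tool-mm [ 54.  -18.1 270.8]
[ 0.14365329 -0.00684995  1.68320261 -0.02354684  1.30638786 -1.25920775] [-9.74383584e-03 -4.00175929e+01 -4.03732073e+01 -1.19092050e-01
 -8.29917323e-01 -2.89681384e-05] [ 0.00062012  0.00046307 -0.00418608  0.00011346  0.00012495  0.00178448]
```

Emit:
{"fn": "step_arm", "kwargs": {
  "commands": "0 0 0 0"
}}

```text
time: 15.03
tcp_pos: [0.573, 0.1547, 0.2836]
tool_rot: [0.081, 0.993, 0.007, 0.08]
force: [-0.1, -0.3, 0.2]
opening: 0.496
```

Run:
```python
from h import *
s=rep({"notch":(16,328,-68)});print(s["qpos"],s["effort"],s["qvel"])
```

```text
t 15.03 tcp kh-frame mm [ 26.7 338.9 208.6] z 0.2836 spin needed -0.0035 tilt 0.161 toolz [ 1.603e-01  2.000e-04 -9.871e-01] F [-0.1 -0.3  0.2] open 0.496
notch tool-mm [ 54.3 -18.2 271. ]
[ 0.14369403 -0.00704471  1.68288489 -0.02353878  1.30645179 -1.25917941] [-8.84547306e-03 -4.00061345e+01 -4.03723276e+01 -1.18928645e-01
 -8.27919133e-01 -4.06368554e-05] [ 1.77505236e-03 -2.91157517e-03 -4.63475395e-03 -4.35848341e-05
 -9.78450165e-04  4.85828233e-04]
```

Emit:
{"fn": "step_arm", "kwargs": {
  "commands": "0 0 5 0; 0 0 15 0; 0 0 25 0; 0 0 35 0; 0 0 35 0"
}}

```text
time: 15.45
tcp_pos: [0.6, 0.1562, 0.1798]
tool_rot: [0.081, 0.992, 0.009, 0.092]
force: [-0.7, 0.3, 0.2]
opening: 0.499
```

Emit:
{"fn": "step_arm", "kwargs": {
  "commands": "0 0 -30 0; 0 0 -30 0; 0 0 -30 0; 0 0 -30 0"
}}

```text
time: 15.78
tcp_pos: [0.5684, 0.1538, 0.2689]
tool_rot: [0.082, 0.994, 0.004, 0.067]
force: [0.0, -0.6, 0.4]
opening: 0.5
```

Emit:
{"fn": "step_arm", "kwargs": {
  "commands": "0 0 0 0; 0 0 0 0; 0 0 0 0; 0 0 0 0"
}}

```text
time: 16.12
tcp_pos: [0.5715, 0.1544, 0.2762]
tool_rot: [0.081, 0.994, 0.005, 0.073]
force: [-0.5, -0.2, -0.7]
opening: 0.501
```

Run:
```python
from h import *
s=rep({"notch":(16,328,-68)})
```

```text
t 16.12 tcp kh-frame mm [ 25.3 338.5 201.2] z 0.2762 spin needed -0.003 tilt 0.1463 toolz [ 0.1457 -0.0017 -0.9893] F [-0.5 -0.2 -0.7] open 0.501
notch tool-mm [ 48.  -16.4 264.7]
```

Emit:
{"fn": "step_arm", "kwargs": {
  "commands": "0 0 10 0; 0 0 20 0; 0 0 20 0; 0 0 20 0; 0 0 20 0"
}}

```text
time: 16.53
tcp_pos: [0.5862, 0.1544, 0.1829]
tool_rot: [0.081, 0.994, 0.006, 0.075]
force: [0.6, 0.1, 0.0]
opening: 0.499
```

Emit:
{"fn": "step_arm", "kwargs": {
  "commands": "0 0 -25 0; 0 0 -25 0; 0 0 -25 0; 0 0 0 0; 0 0 0 0"
}}

```text
time: 16.95
tcp_pos: [0.5663, 0.1527, 0.2367]
tool_rot: [0.082, 0.995, 0.002, 0.059]
force: [-0.1, 0.1, -1.3]
opening: 0.498
```

Run:
```python
from h import *
s=rep({"notch":(16,328,-68)})
```

```text
t 16.95 tcp kh-frame mm [ 20.5 335.9 161.7] z 0.2367 spin needed -0.0016 tilt 0.1183 toolz [ 0.1179 -0.0057 -0.993 ] F [-0.1  0.1 -1.3] open 0.498
notch tool-mm [ 31.4 -11.  227.4]
```

Emit:
{"fn": "step_arm", "kwargs": {
  "commands": "0 0 10 0; 0 0 20 0; 0 0 20 0; 0 0 20 0; 0 0 20 0"
}}

```text
time: 17.37
tcp_pos: [0.578, 0.1521, 0.1401]
tool_rot: [0.082, 0.995, 0.002, 0.061]
force: [0.3, 0.1, -0.6]
opening: 0.5
```

Emit:
{"fn": "step_arm", "kwargs": {
  "commands": "0 0 -40 0; 0 0 -40 0; 0 0 0 0; 0 0 0 0; 0 0 0 0"
}}

```text
time: 17.78
tcp_pos: [0.5572, 0.1504, 0.192]
tool_rot: [0.082, 0.996, -0.002, 0.04]
force: [-0.2, -0.2, 0.6]
opening: 0.5
```

Run:
```python
from h import *
s=rep({"notch":(16,328,-68)})
```

```text
t 17.78 tcp kh-frame mm [ 11.8 332.1 117. ] z 0.192 spin needed -0.0005 tilt 0.0797 toolz [ 0.0788 -0.0112 -0.9968] F [-0.2 -0.2  0.6] open 0.5
notch tool-mm [ 10.5  -4.4 184.7]
```

Emit:
{"fn": "step_arm", "kwargs": {
  "commands": "0 0 10 0; 0 0 20 0; 0 0 20 0; 0 0 20 0; 0 0 20 0"
}}

```text
time: 18.2
tcp_pos: [0.5649, 0.1493, 0.0957]
tool_rot: [0.082, 0.996, -0.002, 0.042]
force: [-0.0, 0.3, 0.4]
opening: 0.499
```

Emit:
{"fn": "step_arm", "kwargs": {
  "commands": "0 0 -40 0; 0 0 -40 0; 0 0 -15 0; 0 0 0 0; 0 0 0 0"
}}

```text
time: 18.62
tcp_pos: [0.5446, 0.1479, 0.1637]
tool_rot: [0.082, 0.996, -0.007, 0.02]
force: [1.1, -0.1, -0.7]
opening: 0.5
```

Run:
```python
from h import *
s=rep({"notch":(16,328,-68)})
```

```text
t 18.62 tcp kh-frame mm [-3.000e-01  3.276e+02  8.870e+01] z 0.1637 spin needed 0.0003 tilt 0.0425 toolz [ 0.0391 -0.0166 -0.9991] F [ 1.1 -0.1 -0.7] open 0.5
notch tool-mm [ -9.8   1.9 157.2]
```

Emit:
{"fn": "step_arm", "kwargs": {
  "commands": "-3 1 10 0; -3 1 20 0; -3 0 20 0; 0 0 20 0; 0 0 20 0"
}}

```text
time: 19.03
tcp_pos: [0.5585, 0.1469, 0.066]
tool_rot: [0.082, 0.996, -0.006, 0.022]
force: [-1.6, -0.4, 0.6]
opening: 0.499
```

Run:
```python
from h import *
s=rep({"notch":(16,328,-68)})
```

```text
t 19.03 tcp kh-frame mm [ 13.7 328.9  -9. ] z 0.066 spin needed 0.0004 tilt 0.0462 toolz [ 0.0433 -0.016  -0.9989] F [-1.6 -0.4  0.6] open 0.499
notch tool-mm [ 0.4 -0.4 59.1]
```

Emit:
{"fn": "step_arm", "kwargs": {
  "commands": "0 0 20 0; 0 0 20 0; 0 0 5 0; 0 0 0 0"
}}

```text
time: 19.37
tcp_pos: [0.551, 0.1443, 0.0042]
tool_rot: [0.083, 0.996, -0.008, 0.013]
force: [0.7, 0.1, -0.6]
opening: 0.498
```

Run:
```python
from h import *
s=rep({"notch":(16,328,-68)})
p,W=look("w6")
```

```text
t 19.37 tcp kh-frame mm [  6.7 325.1 -70.8] z 0.0042 spin needed 0.0009 tilt 0.0314 toolz [ 0.0255 -0.0183 -0.9995] F [ 0.7  0.1 -0.6] open 0.498
notch tool-mm [-9.4  2.8 -2.6]
t 19.37 tcp kh-frame mm [  6.7 325.1 -70.8] z 0.0042 spin needed 0.0009 tilt 0.0314 toolz [ 0.0255 -0.0183 -0.9995] F [ 0.7  0.1 -0.6] open 0.498
```

View pics/w6.png

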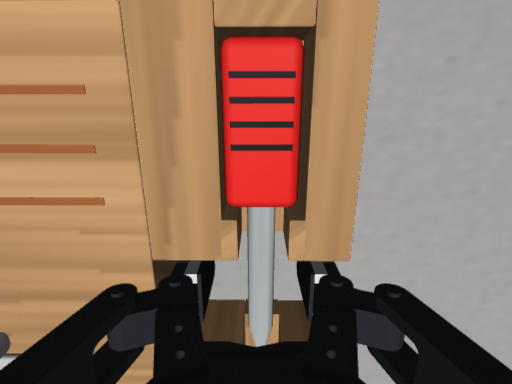

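Emit:
{"fn": "step_arm", "kwargs": {
  "commands": "-5 1 -1 0; -4 1 -1 0; 0 0 0 0"
}}

```text
time: 19.67
tcp_pos: [0.5614, 0.145, 0.008]
tool_rot: [0.083, 0.996, -0.008, 0.014]
force: [-0.2, -0.7, 1.0]
opening: 0.502
```

Run:
```python
from h import *
s=rep({"notch":(16,327.5,-68)})
```

```text
t 19.67 tcp kh-frame mm [ 16.8 327.5 -67. ] z 0.008 spin needed 0.0008 tilt 0.0322 toolz [ 0.0267 -0.0181 -0.9995] F [-0.2 -0.7  1. ] open 0.502
notch tool-mm [ 0.9 -0.   1. ]
```

Emit:
{"fn": "step_arm", "kwargs": {
  "commands": "0 0 0 0; 0 0 0 0; 0 0 0 0; 0 0 0 0",
  "gripper": -1
}}

```text
time: 20.0
tcp_pos: [0.5652, 0.1456, 0.0123]
tool_rot: [0.083, 0.996, -0.007, 0.018]
force: [-0.3, 0.2, -0.6]
opening: 0.116
```

Run:
```python
from h import *
s=rep({"notch":(16,327.5,-68)})
p,W=look("w7")
```

```text
t 20.0 tcp kh-frame mm [ 20.6 328.7 -62.7] z 0.0123 spin needed 0.0007 tilt 0.0385 toolz [ 0.0345 -0.0171 -0.9993] F [-0.3  0.2 -0.6] open 0.116
notch tool-mm [ 4.7 -1.1  5.1]
t 20.0 tcp kh-frame mm [ 20.6 328.7 -62.7] z 0.0123 spin needed 0.0007 tilt 0.0385 toolz [ 0.0345 -0.0171 -0.9993] F [-0.3  0.2 -0.6] open 0.116
```

View pics/w7.png

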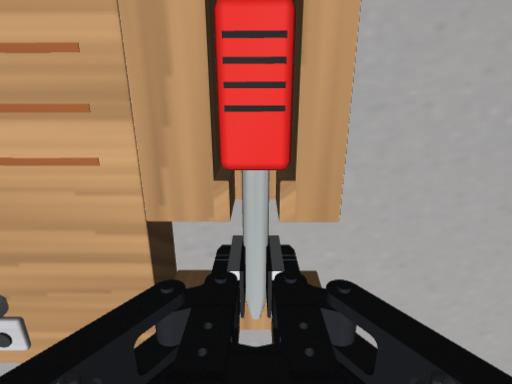

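Emit:
{"fn": "step_arm", "kwargs": {
  "commands": "0 0 -10 0; 0 0 -20 0; 0 0 -20 0; 0 0 -20 0; 0 0 0 0"
}}

```text
time: 20.47
tcp_pos: [0.5625, 0.1464, 0.0859]
tool_rot: [0.083, 0.996, -0.007, 0.018]
force: [1.8, -0.6, 0.7]
opening: 0.115
```

Run:
```python
from h import *
s=rep({"place":(8,430,-10)})
p,W=look("w8")
p=ctrl.capture("scene");save(p,"s8.png")
```

```text
t 20.47 tcp kh-frame mm [ 17.6 329.1  10.9] z 0.0859 spin needed 0.0007 tilt 0.0388 toolz [ 0.0345 -0.0177 -0.9992] F [ 1.8 -0.6  0.7] open 0.115
place tool-mm [ 10.4 101.1  19.4]
t 20.47 tcp kh-frame mm [ 17.6 329.1  10.9] z 0.0859 spin needed 0.0007 tilt 0.0388 toolz [ 0.0345 -0.0177 -0.9992] F [ 1.8 -0.6  0.7] open 0.115
```

View pics/w8.png

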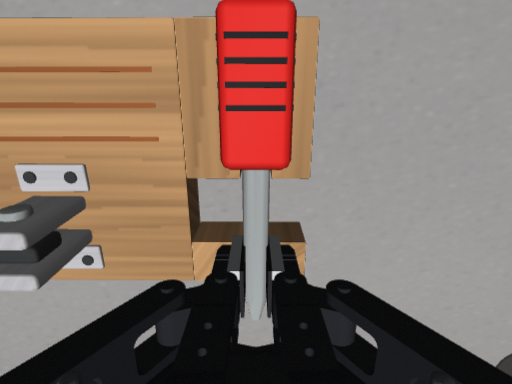

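View pics/s8.png

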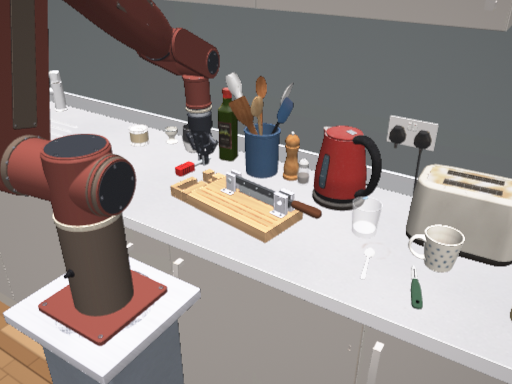

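Emit:
{"fn": "step_arm", "kwargs": {
  "commands": "2 10 0 0; 2 20 0 0; 2 20 0 0; 2 20 0 0; 2 20 0 0"
}}

```text
time: 20.98
tcp_pos: [0.5609, 0.2369, 0.0738]
tool_rot: [0.086, 0.996, -0.01, 0.01]
force: [0.4, 0.0, -1.2]
opening: 0.111
```

Emit:
{"fn": "step_arm", "kwargs": {
  "commands": "0 10 0 0; 0 0 0 0; 0 0 0 0"
}}

```text
time: 21.23
tcp_pos: [0.5591, 0.2514, 0.0689]
tool_rot: [0.084, 0.996, -0.011, 0.007]
force: [0.3, 0.0, -0.8]
opening: 0.115
```

Run:
```python
from h import *
s=rep({"place":(8,430,-68)})
```

```text
t 21.23 tcp kh-frame mm [ -2.8 432.1  -6.1] z 0.0689 spin needed 0.0024 tilt 0.0257 toolz [ 0.0126 -0.0224 -0.9997] F [ 0.3  0.  -0.8] open 0.115
place tool-mm [-9.8 -0.8 62.1]
```

Emit:
{"fn": "step_arm", "kwargs": {
  "commands": "-4 0 10 0; -4 0 15 0; 0 0 15 0; 0 0 8 0; 0 0 0 0"
}}

```text
time: 21.65
tcp_pos: [0.568, 0.2446, 0.0161]
tool_rot: [0.085, 0.996, -0.012, 0.007]
force: [-0.3, -0.4, -0.9]
opening: 0.114
```

Run:
```python
from h import *
s=rep({"place":(8,430,-68)})
```

```text
t 21.65 tcp kh-frame mm [  7.  426.8 -58.9] z 0.0161 spin needed 0.0048 tilt 0.0267 toolz [ 0.011  -0.0244 -0.9996] F [-0.3 -0.4 -0.9] open 0.114
place tool-mm [-0.8  3.4  9. ]
```

Emit:
{"fn": "step_arm", "kwargs": {
  "commands": "0 0 5 0; 0 0 5 0; 0 0 2 0; 0 0 0 0"
}}

```text
time: 21.98
tcp_pos: [0.5683, 0.2421, 0.0028]
tool_rot: [0.086, 0.996, -0.012, 0.006]
force: [-0.8, 0.7, -1.1]
opening: 0.117
```

Run:
```python
from h import *
s=rep({"place":(8,430,-71)})
p,W=look("w9")
```

```text
t 21.98 tcp kh-frame mm [  7.7 424.4 -72.2] z 0.0028 spin needed 0.0072 tilt 0.0269 toolz [ 0.01   -0.025  -0.9996] F [-0.8  0.7 -1.1] open 0.117
place tool-mm [-0.2  5.5 -1.4]
t 21.98 tcp kh-frame mm [  7.7 424.4 -72.2] z 0.0028 spin needed 0.0072 tilt 0.0269 toolz [ 0.01   -0.025  -0.9996] F [-0.8  0.7 -1.1] open 0.117
```

View pics/w9.png

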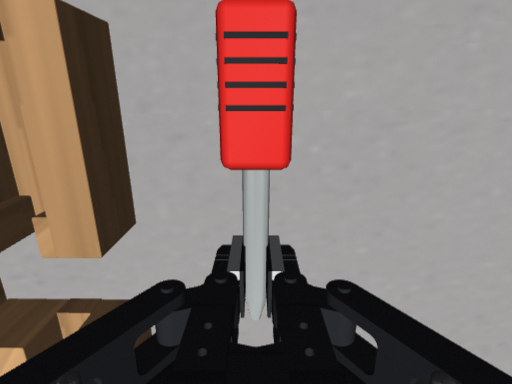

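Emit:
{"fn": "step_arm", "kwargs": {
  "commands": "0 0 0 0; 0 0 0 0; 0 0 -3 0; 0 0 -2 0",
  "gripper": 0.5
}}

```text
time: 22.37
tcp_pos: [0.5696, 0.243, 0.0102]
tool_rot: [0.086, 0.996, -0.011, 0.008]
force: [0.1, -0.1, 0.9]
opening: 0.672
```

Run:
```python
from h import *
s=rep({"regrip":(-75,425,-67)})
p,W=look("w10")
f=p["frame"].astype(int)
red=(f[...,0]>130)&(f[...,1]<70)&(f[...,2]<70)
P=W[red];P=P[np.isfinite(P).all(1)]
print("handle",len(P),np.percentile(P,[2,50,98],axis=0).round(1))
print(cv2.minAreaRect(P[P[:,2]>-55][:,:2].astype(np.float32)))
```

```text
t 22.37 tcp kh-frame mm [  8.8 425.6 -64.8] z 0.0102 spin needed 0.0067 tilt 0.0273 toolz [ 0.013  -0.024  -0.9996] F [ 0.1 -0.1  0.9] open 0.672
regrip tool-mm [83.9 -1.1  0.8]
t 22.37 tcp kh-frame mm [  8.8 425.6 -64.8] z 0.0102 spin needed 0.0067 tilt 0.0273 toolz [ 0.013  -0.024  -0.9996] F [ 0.1 -0.1  0.9] open 0.672
handle 9447 [[-100.   411.   -51.4]
 [ -74.9  423.7  -49.5]
 [ -44.6  436.3  -48. ]]
((-72.04986572265625, 423.49322509765625), (26.912620544433594, 58.767513275146484), 89.95165252685547)
```

View pics/w10.png

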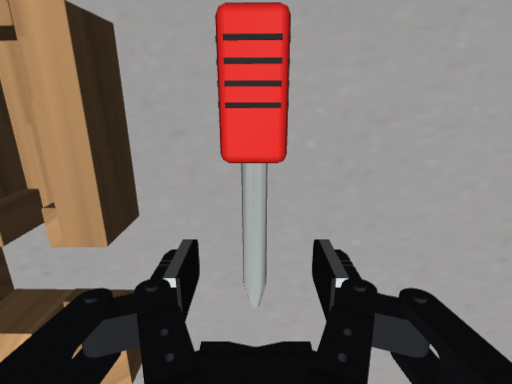

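Emit:
{"fn": "step_arm", "kwargs": {
  "commands": "10 0 0 -0.006; 20 0 0 0; 20 0 0 0; 20 0 0 0; 13 0 0 0"
}}

```text
time: 22.83
tcp_pos: [0.4873, 0.2575, 0.0112]
tool_rot: [0.083, 0.996, -0.01, 0.011]
force: [0.0, 0.4, -0.2]
opening: 0.748
```

Emit:
{"fn": "step_arm", "kwargs": {
  "commands": "0 0 0 0; 0 0 0 0"
}}

```text
time: 23.0
tcp_pos: [0.4832, 0.258, 0.0109]
tool_rot: [0.082, 0.997, -0.011, 0.009]
force: [1.0, -0.8, 0.1]
opening: 0.749
```

Run:
```python
from h import *
s=rep({"regrip":(-77,425,-70)})
```

```text
t 23.0 tcp kh-frame mm [-78.8 426.2 -64.1] z 0.0109 spin needed -0.0011 tilt 0.0283 toolz [ 0.0171 -0.0226 -0.9996] F [ 1.  -0.8  0.1] open 0.749
regrip tool-mm [-1.7 -1.1  6. ]
```

Emit:
{"fn": "step_arm", "kwargs": {
  "commands": "0 -1 3 0; 0 0 3 0; 0 0 0 0"
}}

```text
time: 23.25
tcp_pos: [0.4849, 0.2571, 0.0053]
tool_rot: [0.082, 0.997, -0.01, 0.011]
force: [-0.3, -0.9, 0.0]
opening: 0.753
```

Emit:
{"fn": "step_arm", "kwargs": {
  "commands": "0 0 0 0; 0 0 0 0; 0 0 0 0; 0 0 0 0; 0 0 0 0",
  "gripper": -1
}}

```text
time: 23.67
tcp_pos: [0.4874, 0.2565, 0.0054]
tool_rot: [0.083, 0.996, -0.01, 0.011]
force: [0.3, -0.1, -0.4]
opening: 0.315
```

Run:
```python
from h import *
s=rep({"regrip":(-77,425,-70)})
p,W=look("w11")
```

```text
t 23.67 tcp kh-frame mm [-74.4 425.4 -69.6] z 0.0054 spin needed 0.0007 tilt 0.0298 toolz [ 0.0206 -0.0215 -0.9996] F [ 0.3 -0.1 -0.4] open 0.315
regrip tool-mm [ 2.6 -0.4  0.3]
t 23.67 tcp kh-frame mm [-74.4 425.4 -69.6] z 0.0054 spin needed 0.0007 tilt 0.0298 toolz [ 0.0206 -0.0215 -0.9996] F [ 0.3 -0.1 -0.4] open 0.315
```

View pics/w11.png

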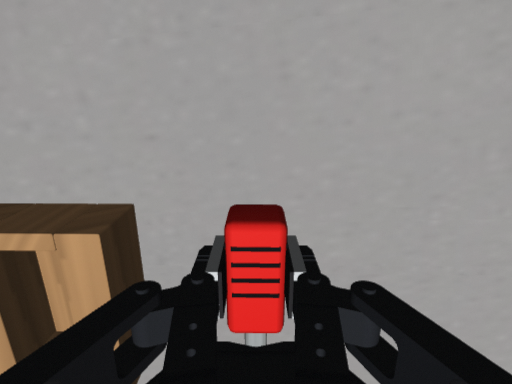

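Emit:
{"fn": "step_arm", "kwargs": {
  "commands": "5 0 -10 0; 10 0 -20 0; 10 0 -20 0; 10 0 -20 0; 10 0 -20 0"
}}

```text
time: 24.13
tcp_pos: [0.4354, 0.2636, 0.0932]
tool_rot: [0.084, 0.996, -0.013, 0.006]
force: [0.4, 0.2, -2.2]
opening: 0.315
```

Emit:
{"fn": "step_arm", "kwargs": {
  "commands": "8 -10 0 0; 2 -20 0 0; 0 -25 0 0; 0 -25 0 0; 0 -25 0 0"
}}

```text
time: 24.55
tcp_pos: [0.4075, 0.1653, 0.1043]
tool_rot: [0.079, 0.997, -0.009, 0.011]
force: [0.2, -0.2, -0.8]
opening: 0.31
```

Run:
```python
from h import *
s=rep({"pre":(-130,0,-8.6)})
```

```text
t 24.55 tcp kh-frame mm [-138.3  322.2   29.3] z 0.1043 spin needed -0.0061 tilt 0.0291 toolz [ 0.0214 -0.0197 -0.9996] F [ 0.2 -0.2 -0.8] open 0.31
pre tool-mm [  -5.3 -321.6   43.2]
```

Emit:
{"fn": "step_arm", "kwargs": {
  "commands": "0 -25 0 0.006; 0 -25 0 0; 0 -25 0 0; 0 -25 0 0; 0 -25 0 0"
}}

```text
time: 24.97
tcp_pos: [0.3834, 0.0379, 0.1087]
tool_rot: [0.081, 0.997, -0.009, 0.013]
force: [0.1, 0.1, -0.7]
opening: 0.314
```

Emit:
{"fn": "step_arm", "kwargs": {
  "commands": "0 -25 0 0; 0 -25 0 0; 0 -25 0 0; 0 -25 0 0; 0 -25 0 0"
}}

```text
time: 25.38
tcp_pos: [0.3599, -0.0899, 0.113]
tool_rot: [0.08, 0.997, -0.009, 0.015]
force: [0.4, -0.3, -1.2]
opening: 0.315
```

Run:
```python
from h import *
s=rep({"pre":(-130,0,-8.6)})
```

```text
t 25.38 tcp kh-frame mm [-143.3   62.8   38. ] z 0.113 spin needed -0.0054 tilt 0.0346 toolz [ 0.0277 -0.0208 -0.9994] F [ 0.4 -0.3 -1.2] open 0.315
pre tool-mm [-11.5 -62.1  48. ]
```

Emit:
{"fn": "step_arm", "kwargs": {
  "commands": "0 -25 0 0.005; 0 -25 0 0; 0 -5 0 0; 0 0 0 0; 0 0 0 0"
}}

```text
time: 25.8
tcp_pos: [0.3486, -0.1494, 0.1164]
tool_rot: [0.085, 0.996, -0.011, 0.016]
force: [0.5, 0.0, -1.0]
opening: 0.316
```

Run:
```python
from h import *
s=rep({"pre":(-130,0,-8.6)})
p,W=look("w12")
f=p["frame"]
```

```text
t 25.8 tcp kh-frame mm [-144.7    2.2   41.4] z 0.1164 spin needed 0.0061 tilt 0.0386 toolz [ 0.0304 -0.0238 -0.9993] F [ 0.5  0.  -1. ] open 0.316
pre tool-mm [-13.   -1.2  50.5]
t 25.8 tcp kh-frame mm [-144.7    2.2   41.4] z 0.1164 spin needed 0.0061 tilt 0.0386 toolz [ 0.0304 -0.0238 -0.9993] F [ 0.5  0.  -1. ] open 0.316
```

View pics/w12.png

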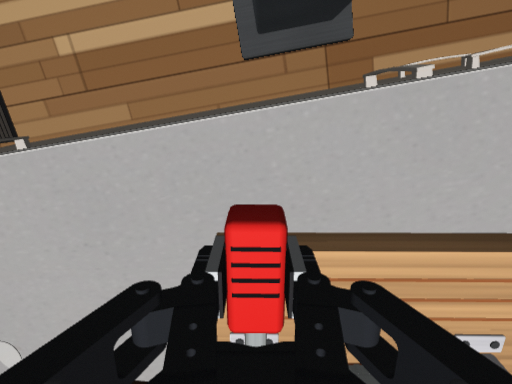

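Run:
```python
from h import *
for n in ["W2","W3","w4","w5"]:
    W=np.load("/tmp/%s.npy"%n)
    for lo,hi,l in [(-6,12,"front"),(26,46,"rear")]:
        k=(W[...,2]>17)&(W[...,2]<27)&(W[...,0]>lo)&(W[...,0]<hi)&(abs(W[...,1])<34)
        n_,lab,st,_=cv2.connectedComponentsWithStats(k.astype(np.uint8))
        if n_<2: continue
        i=1+st[1:,4].argmax(); P=W[lab==i]
        print(n,l,len(P),"x",np.percentile(P[:,0],[1,50,99]).round(1),"y",np.percentile(P[:,1],[0,2,50,98,100]).round(1),"z",np.median(P[:,2]).round(1))
# top camera: now
s=ctrl.observe()
for c in ["top","scene"]:
    p=ctrl.capture(c);save(p,c+"13.png");V=(cloud(p)-KH)@B*1000;np.save("/tmp/%s13.npy"%c,V)
    for lo,hi,l in [(-6,14,"front"),(24,46,"rear")]:
        k=(V[...,2]>14)&(V[...,2]<30)&(V[...,0]>lo)&(V[...,0]<hi)&(abs(V[...,1])<34)
        P=V[k]
        if len(P)>3: print(c,l,len(P),"x",np.percentile(P[:,0],[1,50,99]).round(1),"y",np.percentile(P[:,1],[0,2,50,98,100]).round(1),"z",np.median(P[:,2]).round(1))
    z=cv2.resize(p["frame"][150:250,200:350] if c=="top" else p["frame"][160:240,180:330],None,fx=5,fy=5,interpolation=cv2.INTER_CUBIC);cv2.imwrite("pics/%s13z.png"%c,z[:,:,::-1])
```

```text
W2 front 828 x [-1.6  4.5 11.5] y [-25.1 -24.3  -3.8  17.1  18.4] z 20.5
W2 rear 787 x [26.2 32.2 39.9] y [-25.2 -24.3  -3.6  17.   18.2] z 20.5
top front 101 x [-1.   6.1 12.9] y [-22.6 -21.9  -1.5  20.7  21.3] z 23.0
top rear 114 x [24.1 32.3 41.5] y [-22.  -21.4  -0.3  24.2  30.3] z 22.9
scene front 70 x [-4.3  1.2 13.4] y [-26.2 -25.2  -5.2  16.9  17.2] z 21.0
scene rear 58 x [24.6 29.6 39.3] y [-25.3 -24.9  -9.   13.8  17.9] z 22.0
```

View pics/top13z.png

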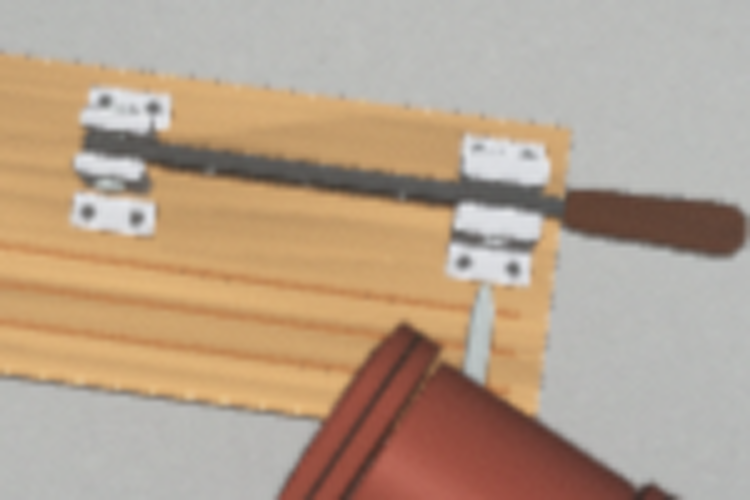

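View pics/scene13z.png

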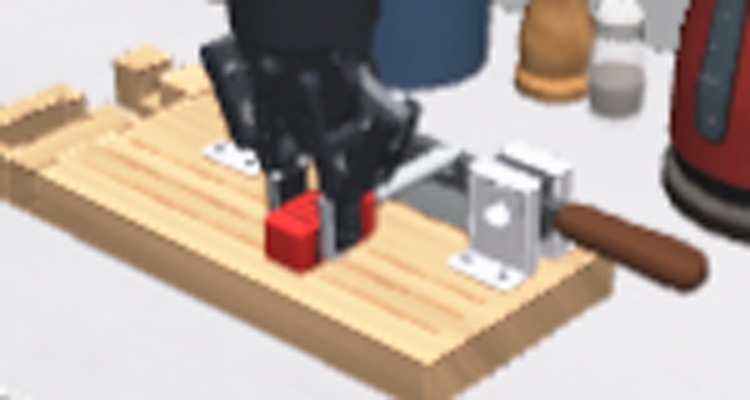

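Run:
```python
from h import *
s=rep()
for c in ["top","scene"]:
    V=np.load("/tmp/%s13.npy"%c)
    # expected: pin axis at kh z ~ 50, tip x ~ -144.7+42.4+70=-32
    k=(V[...,2]>25)&(V[...,2]<75)&(V[...,0]>-110)&(V[...,0]<-20)&(abs(V[...,1])<14)
    P=V[k]; print(c,len(P))
    for a in range(-105,-20,10):
        Q=P[abs(P[:,0]-a)<5]
        if len(Q): print(a,len(Q),Q[:,1].min().round(1),Q[:,1].mean().round(1),Q[:,1].max().round(1),"z",Q[:,2].min().round(1),Q[:,2].max().round(1))
```

```text
t 25.95 tcp kh-frame mm [-144.6    3.    41.2] z 0.1162 spin needed 0.0037 tilt 0.0383 toolz [ 0.0302 -0.0235 -0.9993] F [ 0.7  0.3 -0.9] open 0.315
top 85
-75 13 -2.9 2.4 7.3 z 50.2 63.1
-65 21 -2.5 3.0 8.6 z 51.6 62.9
-55 19 -2.7 3.6 9.1 z 52.6 64.8
-45 19 -2.1 3.0 8.2 z 52.3 61.0
-35 13 -0.8 2.8 6.7 z 49.5 58.1
scene 73
-105 2 -8.7 -4.9 -1.1 z 52.5 55.2
-95 11 -6.7 -3.8 -1.1 z 47.7 55.3
-85 10 -5.2 -2.6 2.3 z 48.0 58.4
-75 11 -5.8 -2.6 1.7 z 49.0 57.0
-65 12 -6.3 -1.4 6.1 z 46.5 56.5
-55 14 -5.6 -1.9 4.0 z 47.6 58.1
-45 9 -4.6 -2.3 1.1 z 49.2 58.0
-35 4 -2.3 -0.9 1.7 z 50.6 53.7
```

Emit:
{"fn": "step_arm", "kwargs": {
  "commands": "0 -1 10 -0.004; 0 -1 12 0; 0 -1 12 0; 0 0 6 0; 0 0 0 0"
}}

```text
time: 26.37
tcp_pos: [0.3506, -0.1487, 0.0729]
tool_rot: [0.078, 0.997, -0.01, 0.016]
force: [0.3, -1.0, -1.2]
opening: 0.308
```

Emit:
{"fn": "step_arm", "kwargs": {
  "commands": "0 0 0 0; 0 0 0 0"
}}

```text
time: 26.53
tcp_pos: [0.3501, -0.1474, 0.072]
tool_rot: [0.077, 0.997, -0.01, 0.015]
force: [-0.3, -0.8, -0.6]
opening: 0.316
```

```bash
cat >> h.py <<'E'
def pin(tx,ty,tz):
    s=ctrl.observe();R=Ro.from_quat(s["tool_rot"]).as_matrix()
    # pin pose in tool recorded at grip
    Rg=Ro.from_quat([0,0,0,1])
    g=np.load("grip.npz")
    c=s["tcp_pos"]+R@g["off"]; a=R@g["ax"]
    ck=(c-KH)@B*1000; ak=B.T@a
    print("pin centre kh",ck.round(1),"axis",ak.round(4),"tip",(ck+70*ak).round(1),"F",s["force"].round(1),"t",round(s["time"],2))
    d=B@(np.array([tx,ty,tz])-ck); print("to target tool-mm",(R.T@d).round(1))
E
python3 - <<'E'
from h import *
# grip pose from log
R=Ro.from_quat([0.083,0.996,-0.010,0.011]).as_matrix()
zt=np.array([.0206,-.0215,-.9996]);zt/=np.linalg.norm(zt)
sp=.0007
yt=BY*np.cos(sp)+BX*np.sin(sp); yt=yt-zt*(yt@zt);yt/=np.linalg.norm(yt);R=np.stack([np.cross(yt,zt),yt,zt],1)
off=R.T@(BX*.0424+BZ*.0086); ax=R.T@BX
np.savez("grip.npz",off=off,ax=ax);print(off,ax)
s=rep();pin(-85,-.8,0)
E
```

```text
[-0.04259203 -0.00010541 -0.00758498] [-0.99968823  0.00112487  0.02384911]
t 26.53 tcp kh-frame mm [-143.6    4.4   -3. ] z 0.072 spin needed -0.0106 tilt 0.0362 toolz [ 0.0292 -0.0214 -0.9993] F [-0.3 -0.8 -0.6] open 0.316
pin centre kh [-101.3    4.9    6. ] axis [0.9998 0.0118 0.0083] tip [-31.3   5.7   6.5] F [-0.3 -0.8 -0.6] t 26.53
to target tool-mm [-16.   -5.7   6.6]
```

Emit:
{"fn": "step_arm", "kwargs": {
  "commands": "0 -3 3 0.006; 0 -3 3 0.003; 0 0 0 0; 0 0 0 0"
}}

```text
time: 26.87
tcp_pos: [0.3504, -0.1545, 0.067]
tool_rot: [0.082, 0.996, -0.01, 0.017]
force: [-0.3, -0.2, -0.2]
opening: 0.315
```

Run:
```python
from h import *
s=rep();pin(-85,-.8,0)
```

```text
t 26.87 tcp kh-frame mm [-142.1   -2.6   -8. ] z 0.067 spin needed -0.0014 tilt 0.0391 toolz [ 0.0316 -0.023  -0.9992] F [-0.3 -0.2 -0.2] open 0.315
pin centre kh [-99.8  -2.5   1. ] axis [0.9999 0.0027 0.0111] tip [-29.8  -2.3   1.8] F [-0.3 -0.2 -0.2] t 26.87
to target tool-mm [-14.7   1.7   1.5]
```

Emit:
{"fn": "step_arm", "kwargs": {
  "commands": "-6 1 1 0; -6 0.5 1 0; -4 0 0 0; 0 0 0 0; 0 0 0 0"
}}

```text
time: 27.28
tcp_pos: [0.3692, -0.1567, 0.0662]
tool_rot: [0.082, 0.996, -0.011, 0.018]
force: [-0.8, -0.5, -0.7]
opening: 0.315
```

Run:
```python
from h import *
s=rep();pin(-40,-.8,0)
for c in ["top","scene"]:
    p=ctrl.capture(c);V=(cloud(p)-KH)@B*1000;np.save("/tmp/%s14.npy"%c,V)
    z=cv2.resize(p["frame"][170:230,250:350] if c=="top" else p["frame"][170:230,230:320],None,fx=8,fy=8,interpolation=cv2.INTER_CUBIC);cv2.imwrite("pics/%s14z.png"%c,z[:,:,::-1])
    k=(V[...,2]>-22)&(V[...,2]<25)&(V[...,0]>-85)&(V[...,0]<-8)&(abs(V[...,1])<16)
    P=V[k]; print(c,len(P))
    for a in range(-75,-5,10):
        Q=P[abs(P[:,0]-a)<5]
        if len(Q): print(a,len(Q),"y",Q[:,1].min().round(1),np.median(Q[:,1]).round(1),Q[:,1].max().round(1),"z",Q[:,2].min().round(1),np.median(Q[:,2]).round(1),Q[:,2].max().round(1))
```

```text
t 27.28 tcp kh-frame mm [-123.2   -1.6   -8.8] z 0.0662 spin needed -0.0004 tilt 0.0412 toolz [ 0.0334 -0.0241 -0.9992] F [-0.8 -0.5 -0.7] open 0.315
pin centre kh [-80.9  -1.6   0.3] axis [0.9999 0.0017 0.013 ] tip [-10.9  -1.4   1.2] F [-0.8 -0.5 -0.7] t 27.28
to target tool-mm [-40.9   0.7   1.8]
top 69
-55 4 y -5.7 -3.8 -0.0 z 1.8 8.7 9.3
-45 16 y -5.0 0.5 5.4 z 3.3 6.9 10.9
-35 21 y -6.7 -0.6 4.9 z -0.1 6.1 10.0
-25 15 y -5.1 0.2 5.1 z 2.1 7.5 10.8
-15 12 y -3.7 -0.7 2.0 z -0.3 5.8 12.3
scene 60
-75 4 y -9.4 -9.1 -7.4 z -1.3 0.6 5.0
-65 9 y -11.1 -7.6 -5.9 z -2.9 2.3 6.8
-55 7 y -8.5 -7.4 -0.7 z 1.1 5.0 6.6
-45 13 y -10.4 -7.0 -2.7 z -2.1 3.5 8.7
-35 12 y -9.4 -7.0 -0.6 z 0.3 5.5 8.4
-25 10 y -9.5 -6.0 -2.4 z -2.2 5.0 7.4
-15 4 y -7.8 -5.8 -3.8 z 2.7 3.5 4.4
```

View pics/scene14z.png

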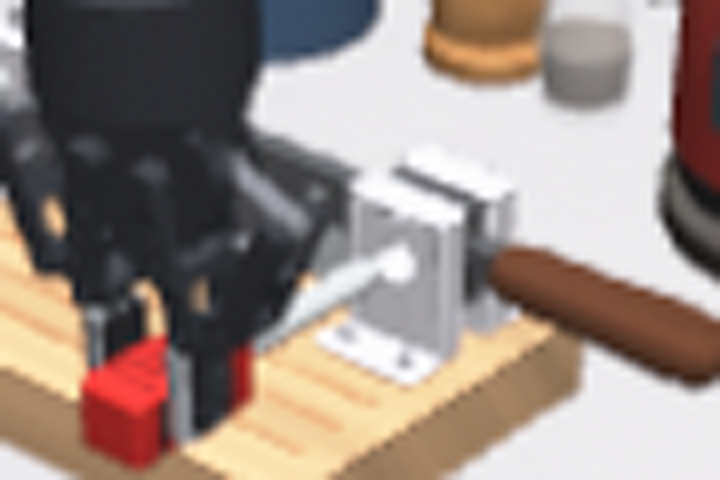

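View pics/top14z.png

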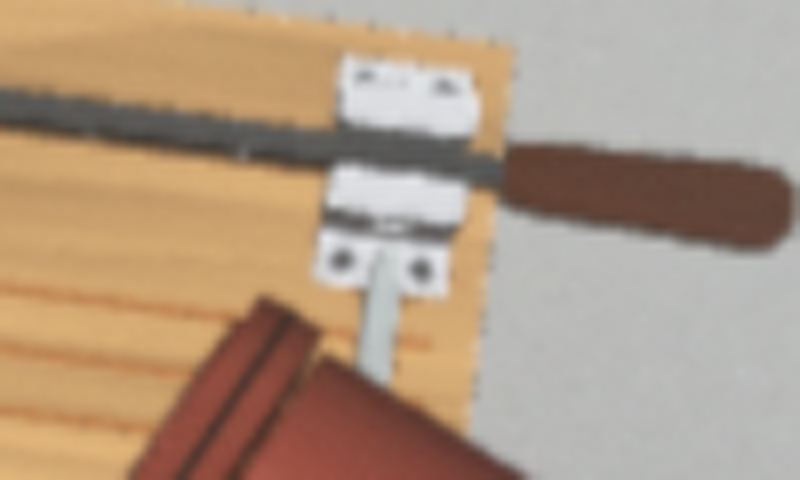

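Emit:
{"fn": "step_arm", "kwargs": {
  "commands": "-5 0 0.7 0; -6 0 0.4 0; -6 0 0.2 0; -6 0 0.2 0"
}}

```text
time: 27.72
tcp_pos: [0.3925, -0.1604, 0.0652]
tool_rot: [0.082, 0.996, -0.011, 0.017]
force: [0.3, -0.2, -2.1]
opening: 0.314
```

Run:
```python
from h import *
s=rep();pin(-30,-.8,-.3)
```

```text
t 27.72 tcp kh-frame mm [-99.6  -1.5  -9.8] z 0.0652 spin needed 0.0004 tilt 0.0408 toolz [ 0.033  -0.024  -0.9992] F [ 0.3 -0.2 -2.1] open 0.314
pin centre kh [-57.3  -1.4  -0.7] axis [0.9999 0.001  0.0127] tip [12.7 -1.3  0.2] F [ 0.3 -0.2 -2.1] t 27.72
to target tool-mm [-27.3   0.6   0.6]
```

Emit:
{"fn": "step_arm", "kwargs": {
  "commands": "-6 0 0 0; -7 0.2 0 0; -7 0.2 0 0; -7 0 0 0"
}}

```text
time: 28.05
tcp_pos: [0.4225, -0.1649, 0.0662]
tool_rot: [0.082, 0.996, -0.011, 0.017]
force: [-0.6, -0.4, -1.2]
opening: 0.319
```

Run:
```python
from h import *
s=rep();pin(10,-.8,-.3)
```

```text
t 28.05 tcp kh-frame mm [-69.3  -1.   -8.8] z 0.0662 spin needed 0.0003 tilt 0.0409 toolz [ 0.0331 -0.0239 -0.9992] F [-0.6 -0.4 -1.2] open 0.319
pin centre kh [-27.   -0.9   0.3] axis [0.9999 0.0011 0.0127] tip [43.  -0.9  1.2] F [-0.6 -0.4 -1.2] t 28.05
to target tool-mm [-36.9   0.2   1.9]
```

Tip is through both cheeks and the lever with no resistance; keep going to the handle stop.

Emit:
{"fn": "step_arm", "kwargs": {
  "commands": "-7 0 0.5 0; -7 0 0.4 0; -7 0 0.4 0; -6 0 0.3 0"
}}

```text
time: 28.38
tcp_pos: [0.4528, -0.1699, 0.0654]
tool_rot: [0.082, 0.996, -0.011, 0.018]
force: [0.4, -0.1, -0.6]
opening: 0.315
```

Run:
```python
from h import *
s=rep();pin(10,-.8,-.3)
```

```text
t 28.38 tcp kh-frame mm [-38.6  -0.9  -9.6] z 0.0654 spin needed 0.0 tilt 0.0411 toolz [ 0.0333 -0.024  -0.9992] F [ 0.4 -0.1 -0.6] open 0.315
pin centre kh [ 3.7 -0.9 -0.4] axis [0.9999 0.0014 0.0129] tip [73.7 -0.8  0.5] F [ 0.4 -0.1 -0.6] t 28.38
to target tool-mm [-6.3  0.1  0.1]
```

Emit:
{"fn": "step_arm", "kwargs": {
  "commands": "-2 0 0 0; -2 0 0 0; -2 0 0 0"
}}

```text
time: 28.63
tcp_pos: [0.4565, -0.1703, 0.0645]
tool_rot: [0.081, 0.997, -0.01, 0.013]
force: [-10.8, -0.0, 9.6]
opening: 0.317
```

Emit:
{"fn": "step_arm", "kwargs": {
  "commands": "-2 0 0 0; -2 0 0 0"
}}

```text
time: 28.8
tcp_pos: [0.4564, -0.1703, 0.0646]
tool_rot: [0.081, 0.997, -0.009, 0.007]
force: [-11.5, 2.1, 10.3]
opening: 0.312
```

Run:
```python
from h import *
s=rep();pin(10,-.8,-.3)
```

```text
t 28.8 tcp kh-frame mm [-35.   -0.8 -10.4] z 0.0646 spin needed -0.0026 tilt 0.0237 toolz [ 0.0133 -0.0196 -0.9997] F [-11.5   2.1  10.3] open 0.312
pin centre kh [ 7.5 -0.6 -2.1] axis [ 0.9999  0.0036 -0.0076] tip [77.5 -0.4 -2.6] F [-11.5   2.1  10.3] t 28.8
to target tool-mm [-2.5 -0.2 -1.8]
```

Emit:
{"fn": "step_arm", "kwargs": {
  "commands": "0 0 0 0; 0 0 0 0; 0 0 0 0; 0 0 0 0",
  "gripper": 0.4
}}

```text
time: 29.13
tcp_pos: [0.4563, -0.1705, 0.0651]
tool_rot: [0.081, 0.997, -0.009, 0.007]
force: [0.3, 0.3, -0.6]
opening: 0.7
```

Emit:
{"fn": "step_arm", "kwargs": {
  "commands": "3 0 -8 0; 5 0 -20 0; 5 0 -20 0; 5 0 -20 0; 5 0 -20 0"
}}

```text
time: 29.55
tcp_pos: [0.4283, -0.1628, 0.1522]
tool_rot: [0.081, 0.997, -0.007, 0.003]
force: [0.4, -0.9, 0.3]
opening: 0.705
```

Emit:
{"fn": "step_arm", "kwargs": {
  "commands": "10 20 -25 0; 10 30 -25 0; 10 30 -25 0; 0 30 0 0; 0 30 0 0"
}}

```text
time: 29.97
tcp_pos: [0.4209, -0.0192, 0.2373]
tool_rot: [0.086, 0.996, -0.009, 0.01]
force: [0.1, 0.6, -0.2]
opening: 0.701
```

Run:
```python
from h import *
s=rep()
for c in ["top","scene","wrist"]:
    p=ctrl.capture(c)
    if c=="wrist": save(p,"w15.png");V=(cloud(p,ctrl.observe())-KH)@B*1000
    else:
        V=(cloud(p)-KH)@B*1000
        z=cv2.resize(p["frame"][150:250,230:390] if c=="top" else p["frame"][150:240,210:360],None,fx=5,fy=5,interpolation=cv2.INTER_CUBIC);cv2.imwrite("pics/%s15z.png"%c,z[:,:,::-1])
    f=p["frame"].astype(int)
    red=(f[...,0]>130)&(f[...,1]<70)&(f[...,2]<70)&(abs(V[...,1])<40)&(V[...,0]>-90)&(V[...,0]<30)
    P=V[red];P=P[np.isfinite(P).all(1)]
    if len(P): print(c,len(P),np.percentile(P,[2,50,98],axis=0).round(1).tolist())
    k=(V[...,2]>14)&(V[...,2]<30)&(V[...,0]>-6)&(V[...,0]<14)&(abs(V[...,1])<34)
    if k.sum(): print(" cheek x",np.percentile(V[k][:,0],[2,98]).round(1),"y",V[k][:,1].min().round(1),V[k][:,1].max().round(1))
    for d in ctrl.silhouettes("lever_grip",p)[:1]: 
        m=d["pixels"];Q=V[m];print(" grip",d["confidence"],np.nanpercentile(Q,[5,50,95],axis=0).round(1).tolist())
    for d in ctrl.silhouettes("glass_centre",p)[:1]: print(" glass",d["confidence"],d["pixel"])
```

```text
t 29.97 tcp kh-frame mm [-94.7 142.5 162.3] z 0.2373 spin needed 0.0077 tilt 0.0265 toolz [ 0.0175 -0.0198 -0.9997] F [ 0.1  0.6 -0.2] open 0.701
top 24 [[-56.3, 10.5, 2.9], [-30.4, 11.9, 7.1], [-8.0, 13.1, 14.3]]
 cheek x [-1.  12.9] y -22.5 21.2
 grip 0.91 [[10.3, -115.5, 6.4], [18.4, -55.5, 12.9], [27.2, 52.1, 21.5]]
 glass 0.96 [386.4, 158.7]
scene 161 [[-64.3, -18.9, -14.1], [-47.7, -10.1, 5.4], [-8.3, 7.1, 11.1]]
 cheek x [-4.1 12.9] y -25.5 18.8
 grip 0.96 [[7.0, -119.0, -33.9], [16.2, 65.6, 1.1], [23.3, 166.5, 13.8]]
 glass 0.79 [365.4, 215.0]
wrist 1072 [[-61.9, -16.2, 3.3], [-33.6, -2.9, 7.0], [-6.7, 9.0, 10.0]]
 cheek x [-2.1 12.7] y -24.5 19.2
 grip 0.91 [[7.0, -112.2, -32.0], [15.6, 79.4, 6.6], [23.2, 170.7, 16.6]]
 glass 0.9 [19.0, 318.2]
```

View pics/scene15z.png

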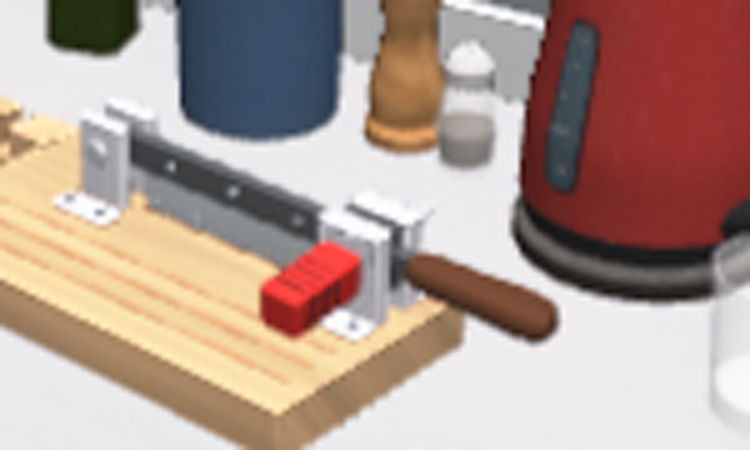

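View pics/top15z.png

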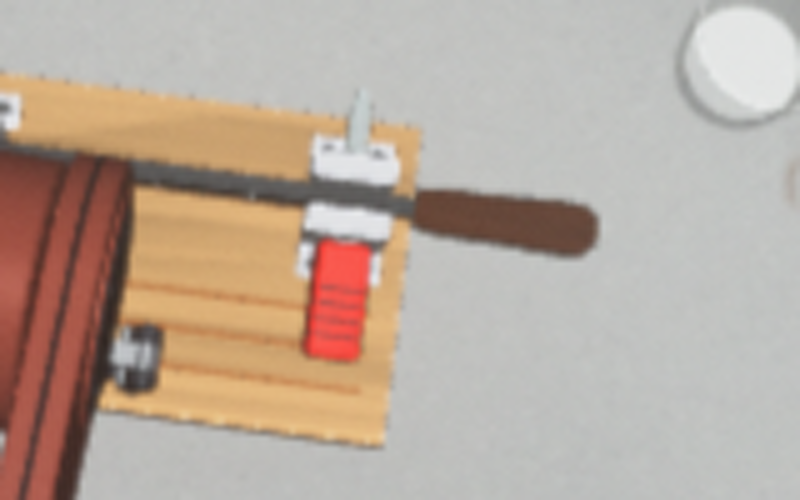

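View pics/w15.png

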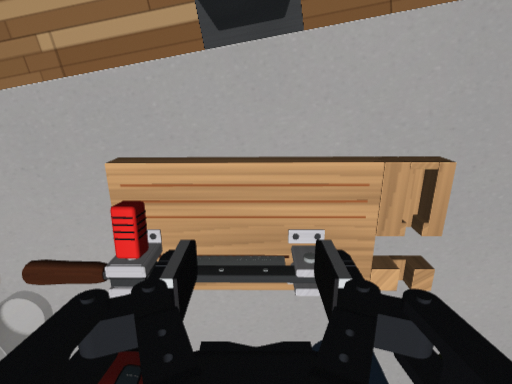

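Run:
```python
from h import *
s=rep();p=ctrl.capture("wrist");V=(cloud(p,s)-KH)@B*1000
f=p["frame"].astype(int)
red=(f[...,0]>110)&(f[...,1]<80)&(f[...,2]<80)&(abs(V[...,1])<40)&(V[...,0]>-90)&(V[...,0]<30)
P=V[red];P=P[np.isfinite(P).all(1)]
T=P[P[:,2]>2]
print(P[:,0].min(),P[:,0].max())
A=np.c_[T[:,0],np.ones(len(T))]
print("slope z/x",np.linalg.lstsq(A,T[:,2],rcond=None)[0])
for a in range(-64,0,8):
    Q=T[abs(T[:,0]-a)<2]
    if len(Q): print(a,Q[:,1].min().round(1),Q[:,1].max().round(1),Q[:,2].max().round(1),np.median(Q[:,2]).round(1))
k=(V[...,2]>-15)&(V[...,2]<30)&(V[...,0]>-6)&(V[...,0]<14)&(V[...,1]<26)&(V[...,1]>-30)&~red
print("cheek",np.percentile(V[k][:,0],[0.5,2,10]).round(1))
z=p["frame"][190:300,90:190];cv2.imwrite("pics/w16z.png",cv2.resize(z,None,fx=6,fy=5,interpolation=cv2.INTER_CUBIC)[:,:,::-1])
```

```text
t 30.42 tcp kh-frame mm [-94.9 140.5 159.6] z 0.2346 spin needed 0.0082 tilt 0.0228 toolz [ 0.0125 -0.019  -0.9997] F [-0.9 -0.1  0.7] open 0.705
-63.29067337326814 1.5870115996942082
slope z/x [0.07804306 9.74116442]
-64 -14.7 8.6 5.5 3.9
-56 -16.5 9.4 7.3 5.5
-48 -16.8 9.8 8.2 6.0
-40 -16.6 9.3 8.5 6.8
-32 -16.1 9.5 9.1 7.4
-24 -16.0 9.4 10.3 8.0
-16 -16.7 9.8 10.5 8.8
-8 -16.4 9.7 10.8 9.2
cheek [-4.8 -2.2 -1.8]
```

View pics/w16z.png

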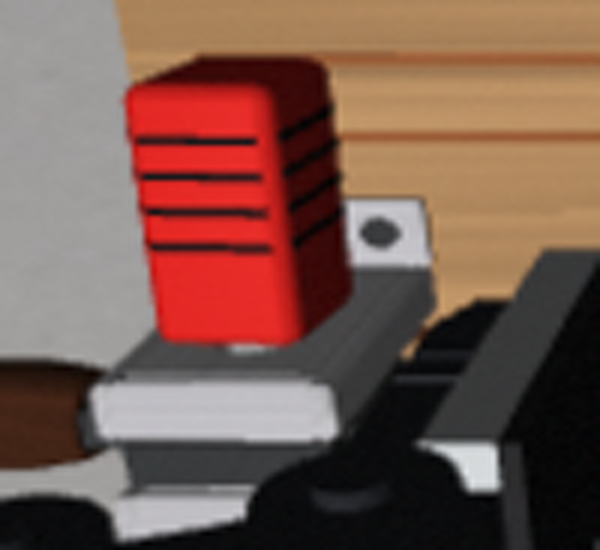

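Run:
```python
from h import *
p=ctrl.capture("top");W=cloud(p)
g=(W[...,0]>.4)&(W[...,0]<.65)&(W[...,1]<-.3)&(W[...,1]>-.5)&(W[...,2]>.05)&(W[...,2]<.11)
print("glass rim", np.nanmin(W[g],0),np.nanmax(W[g],0),g.sum())
print(ctrl.job_done())
```

```text
glass rim [ 0.48331962 -0.43790052  0.0501769 ] [ 0.62896696 -0.30047124  0.09744576] 395
the job is handed in; nothing more can be done
None
```

I pressed the lever down to its stop and locked it with the pin. The pin is in from the front, through both cheeks and the lever, with its handle against the keeper. It is released, and I handed the job in at about 30.5 s of the 72 s allowed; no verdict was reported.

- **How it went:** I lifted the pin out by its shank at the notch and set it down left of the board. I then regripped it by the handle and slid it in with almost no resistance until the handle stopped at about 11 N.
- **Lever:** pressing it onto its stop took about 55 N through the shut fingertips. The wrist camera then showed the grip level to about 1 mm and the end plate between the cheeks. The pin going through all three holes confirms it is down.
- **Pin:** the last wrist picture shows the handle 1–2 mm or less from the front cheek (pin centre at x ≈ 9.5 mm) and about 1 mm off in y. It sags 0.08 rad in the clearance, against the 0.15 allowed. The tip shows behind the rear cheek. I did not measure the pin's z after release; the hole clearance should keep it within about 1.5 mm.
- **Glass:** its far and right rim limits in the top camera are unchanged to within 0.2 mm. The other two limits of that last check were not usable, because the lever grip came into the measuring window, but the glass looks upright and in place.
- **What disagreed:** the cameras differed by up to 5 mm along y. I settled it by comparing pin and keeper within the same camera picture.
- **Tool drift:** the tool's tilt drifted to as much as 0.17 rad during quick vertical moves. I brought it back to about 0.03 rad before taking the pin, which cost several seconds.

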